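# Clear the stone tablet and hold the magnifier over it

### The job

Use the scraper block to sweep the four loose stone chips off the slate tablet into the tray on its far edge (do not touch the chips with the gripper), then set the block back down on the desk, clear of the tablet and tray. Then draw the magnifier out of its sloping stand by the handle, turn its lens level and hold it over the middle of the tablet, about 10 cm above its face, touching nothing else; the program finishes while still holding it there. Leave the two ink jars and the stone bird where they stand.

Things in the scene. Friction and masses are not known exactly. Their poses are not given: they have to be found in the camera images.
- tablet: Fixed slate tablet 150 (x) by 170 (y) by 30 mm high; origin on the desk under its centre, z up. Along its far (+x) edge an aluminium chip tray, open towards the tablet: inside x = +75 to +161, y = -85 to +85 mm, floor 4 mm above the desk, its three outer walls 4 mm thick and 40 mm high (10 mm above the tablet's face). The tablet's other edges are free.
- tablet_top (a point): Centre of the tablet's face, 30 mm above the desk, amid its incised rings.
- scraper: Loose scraper block, about 140 g, upright on the desk: a black blade bar 20 (x) by 120 (y) by 20 mm high below, a pale wooden grip 26 (x) by 112 (y) mm above it, from 20 to 58 mm up. Origin at the centre of its underside, z up. Grip it across its x.
- stand: Fixed grey stand left or right of the tablet, base 150 (x) by 110 (y) by 8 mm, origin at the centre of its underside. Its pocket, 14 mm between faces and 86 mm wide, slopes up at 45 degrees towards the stand's +x, open at the upper end; the lens sits 42 mm deep in it, and the back plate under the lens ends 30 mm up the slope from the lens's centre.
- seat (a point): Point of the stand where the lens's centre sits when the magnifier is in it, about 49 mm above the desk.
- magnifier: Loose hand magnifier, about 170 g. Lens in steel rim, 80 mm across, 10 mm thick; wooden handle 16 by 16 mm square, along its +x from 38 to 133 mm from the lens's centre. Origin: lens centre; z square to the lens; centre of mass 20 to 30 mm along +x. In the stand +x rises at 45 degrees. Grip the handle across its y, 70 to 105 mm from the origin; draw it out 60 mm along its +x before turning it.
- ink_jar_a: Closed glass ink jar, 36 mm across, 55 mm high, a bystander. Origin at the centre of its underside.
- ink_jar_b: Second ink jar, like the first, a bystander.
- bird: Small stone bird figure, about 145 mm long, 42 to 56 mm wide and 100 mm high, a bystander. Origin at the centre of its underside.
- chip0: One of the four loose pale stone chips on the tablet, irregular, 16 by about 15 mm and 11 mm thick, 10 g. Origin near its centre. All start within x = -22 to +66, y = -45 to +45 mm of the tablet's centre: one stroke of the block along the tablet's centre line takes all.
- chip1: One of the four loose pale stone chips on the tablet, irregular, 17 by about 15 mm and 11 mm thick, 10 g. Origin near its centre. All start within x = -22 to +66, y = -45 to +45 mm of the tablet's centre: one stroke of the block along the tablet's centre line takes all.
- chip2: One of the four loose pale stone chips on the tablet, irregular, 18 by about 15 mm and 11 mm thick, 10 g. Origin near its centre. All start within x = -22 to +66, y = -45 to +45 mm of the tablet's centre: one stroke of the block along the tablet's centre line takes all.
- chip3: One of the four loose pale stone chips on the tablet, irregular, 19 by about 15 mm and 11 mm thick, 10 g. Origin near its centre. All start within x = -22 to +66, y = -45 to +45 mm of the tablet's centre: one stroke of the block along the tablet's centre line takes all.

How it is judged:
By the outcome, as a careful person would: the job done as asked, in the order asked, and still so for the second after the job is handed in, while the arm keeps its last pose, push and grip.
It also fails if it takes over 58 s, if anything falls off the work surface, if the arm or the gripper's body presses on something with over 40 N, if the wrist force passes 120 N, or if a joint passes its speed limit or range.

### The arm

A 6-joint arm with a two-finger parallel gripper is mounted at the origin on the work surface. World frame = base frame: x ahead of the robot, y to its left, z up, the work surface at z = 0. Lengths are in m, angles in rad, forces in N, time in s.
With the tool pointing down it reaches from about 0.15 to 0.775 m from the base axis. Payload 6.1 kg.
Tool frame: the origin (TCP) lies at the very end of the fingers, on their centre line; the grasp point (between the pads) lies bot.pinch_z behind it (bot.pinch_z is the distance from the TCP to the grasp point, in m); y points along the fingers, z is the direction in which the jaws open and shut, and the axes are right-handed (so a half turn about y gives the same grasp; the last joint's range is limited). The gripper opens to 85 mm and grips with 20 to 120 N. Pads are 22 mm wide; open, the fingers measure 114 mm over their backs; the gripper's body (76 mm by 85 mm) begins 54 mm behind the grasp point. The pads swing forward as they close: fully open they stand 13 mm farther back than shut.
Start: joints at [-1.262, 0.126, -0.04, 1.405, 0, 1.571], TCP at [0.16, -0.5, 0.231] pointing down, gripper open.
Joint ranges: [-2.72, 2.72], [-0.95, 1.95], [-1.27, 1.35], [-1.78, 2.02], [-1.46, 1.47], [-3.14, 3.14]. Speed limits (rad/s): [2.39, 2.39, 3.01, 3.14, 3.14, 3.14].

### API

Orientations are given as a unit quaternion [w, x, y, z].
In Python, from plant import bot, vision, ticket gives the robot as it stands. The module is installed in compiled form; this text tells all that it offers.
- The arm moves only by the tool servo_tool, never from a script. Its argument "deltas" is a list of rows, each an object with "rot": the turn, a rotation vector about the tool's x, y, z in degrees, a list of three; "linear": the shift along the tool's x, y, z in cm, a list of three; "fingers": the opening, from -1 (shut) to 1 (fully open), so that 0 is half open. In form: [{"rot": [ax, ay, az], "linear": [tx, ty, tz], "fingers": fingers}, ...]. A call has 1 to 20 rows; each row shifts and turns the pose as measured when the row begins, along the tool's axes as they then stand; what a row does not reach is not made up. A row lasts 1/8 s, in which the tool goes at most 62.5 mm and 10.7 degrees, less where a joint would pass 70% of its speed; a pose out of reach is approached as far as the arm can. A call with a gripper value outside its range is refused whole. The fingers move at their own pace and stop on an object; the grip force is fixed at half the most. Time passes only in rows, so rows that do not move let the fingers close. It gives the time, the measured TCP pose, the force and the opening at its end, in the units of the state.
- bot.observe(): the state, without advancing time (a new reading comes with each control period).
- vision.camera(name): name is "side" or "top"; returns a dict with "color" (384x512x3 uint8, red, green, blue), "mtx" (3x3 intrinsics, pixels), "R" (3x3) and "t" (3): a world point X has camera coordinates R X + t. Camera axes: x right, y down, z forward; pixel columns grow to the right and rows downward; lengths in m; the calibration is good to about 2 mm. A picture is of the moment at which its call begins. There is no depth.
- ticket.job_done(): hands the job in, once; it reports no verdict.
The state is a dict: "time_s": time; "joints": joint angles; "qvel": joint speeds; "joint_efforts": joint torques, N m; "ee_pos": TCP position; "ee_rot": TCP orientation; "contact_force": force on the tool from outside, world axes, zero at the start; "moment": the same for the moment, N m; "grip_width": finger opening in m.
Only numpy, scipy, OpenCV 4.12 (cv2) and the standard library are available. Lean on these libraries where they do the work, as an engineer would, in place of code of your own. Each camera call takes 0.05 s, during which the arm holds its last target.

## Working session

There is one attempt and no reset: what is moved stays moved. The work goes in short steps, Python scripts to look and compute and a tool call to move; the robot and the scene stay as the last step left them, time stands still between calls to the robot, and variables do not carry over. Pictures are saved under pics/ and viewed, and the job is handed in when it is done.

Besides the shell and the picture viewer there is one more tool, called after "Emit:" by a JSON object that holds its "name" and its "arguments", one argument or row to a line. servo_tool: Moves the arm, as the interface text tells. Its arguments: {"type":"object","properties":{"deltas":{"type":"array","items":{"type":"object","properties":{"rot":{"type":"array","items":{"type":"number"}},"linear":{"type":"array","items":{"type":"number"}},"fingers":{"type":"number"}}}}},"required":["deltas"]}

```bash
mkdir -p pics
python3 - <<'E'
from plant import bot, vision, ticket
import cv2
print(bot.observe(), bot.pinch_z)
for n in ("side","top"):
    c=vision.camera(n); cv2.imwrite(f"pics/{n}0.png",c["color"][:,:,::-1]); print(n,c["mtx"],c["R"],c["t"])
E
```

```text
{'time_s': 0.0, 'joints': array([-1.26200963e+00,  1.26405796e-01, -4.06403986e-02,  1.40545361e+00,
       -1.77009286e-06,  1.57076965e+00]), 'qvel': array([-1.84384061e-03,  1.16953657e-03, -5.48146707e-07,  7.50268515e-04,
       -5.84204726e-05,  1.78132514e-04]), 'joint_efforts': array([-2.71493882e-04, -4.35908818e+01,  3.52927423e+01,  1.72168587e-02,
       -5.31930800e-05,  5.16428670e-06]), 'ee_pos': array([ 0.15941364, -0.4997463 ,  0.23050015]), 'ee_rot': array([ 0.10865542, -0.10884188,  0.69928905, -0.69809903]), 'contact_force': array([-0.11459461, -0.21172714, -0.43751717]), 'moment': array([-0.02023675,  0.01415922,  0.01707419]), 'grip_width': 0.08554724071136821} 0.0187
side [[427.19868985   0.         254.10074565]
 [  0.         427.19868985 195.3086286 ]
 [  0.           0.           1.        ]] [[-0.78598166 -0.61814662 -0.0112952 ]
 [-0.39206799  0.51247942 -0.76396829]
 [ 0.47803297 -0.59603657 -0.64515493]] [0.45408802 0.28400176 0.74288694]
top [[362.88778934   0.         263.09242057]
 [  0.         362.88778934 188.3231369 ]
 [  0.           0.           1.        ]] [[-0.02137109 -0.99966819  0.01437994]
 [-0.98458864  0.01854722 -0.17390003]
 [ 0.17357562 -0.01787475 -0.98465832]] [0.00467712 0.60469909 0.85379668]
```

View pics/side0.png

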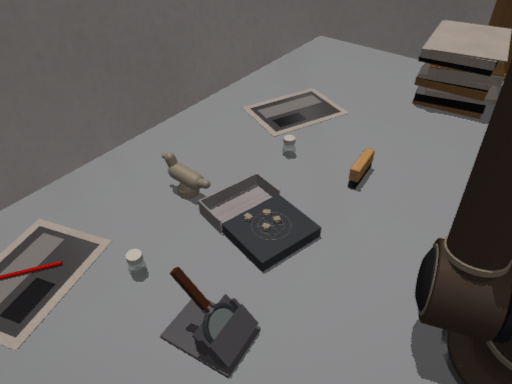

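View pics/top0.png

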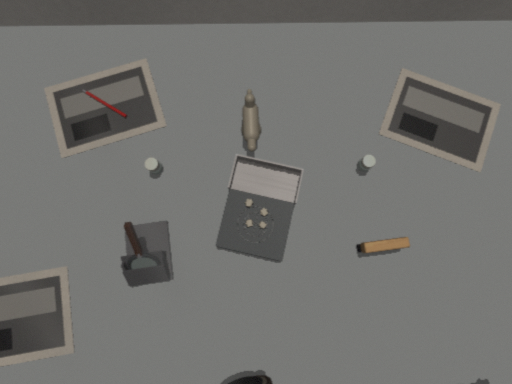

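The side view shows the tablet at (270,225), tray towards (240,200), stand at (215,325), scraper at (362,167). In the top view the tablet is at (257,222), tray (265,180), stand (148,252), scraper (385,246), jars at (153,165) and (367,163), and bird at (251,120). Next I'll enlarge the details.

Run:
```python
import cv2,numpy as np
t=cv2.imread('pics/top0.png');s=cv2.imread('pics/side0.png')
def z(im,x0,y0,x1,y1,k,n):
    c=cv2.resize(im[y0:y1,x0:x1],None,fx=k,fy=k,interpolation=cv2.INTER_CUBIC)
    c=np.clip(c.astype(float)*1.6,0,255).astype(np.uint8)
    for v in range((x0//20+1)*20,x1,20): cv2.putText(c,str(v),((v-x0)*k,8),0,.3,(0,255,255));cv2.line(c,((v-x0)*k,10),((v-x0)*k,14),(0,255,255))
    for v in range((y0//20+1)*20,y1,20): cv2.putText(c,str(v),(0,(v-y0)*k+4),0,.3,(0,255,255))
    cv2.imwrite('pics/'+n,c)
z(t,210,150,310,270,5,'zt1.png')
z(t,110,210,190,295,7,'zt2.png')
z(t,345,225,425,265,8,'zt3.png')
z(s,150,255,270,375,5,'zs1.png')
z(s,190,165,330,275,5,'zs2.png')
z(s,340,140,385,195,8,'zs3.png')
```

```text
(no output)
```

View pics/zt1.png

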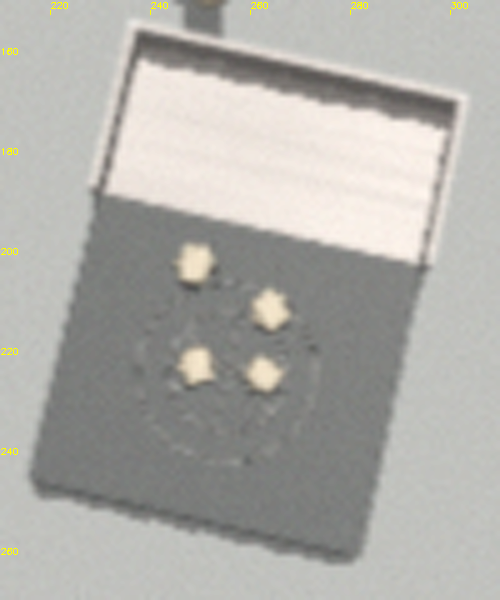

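View pics/zt2.png

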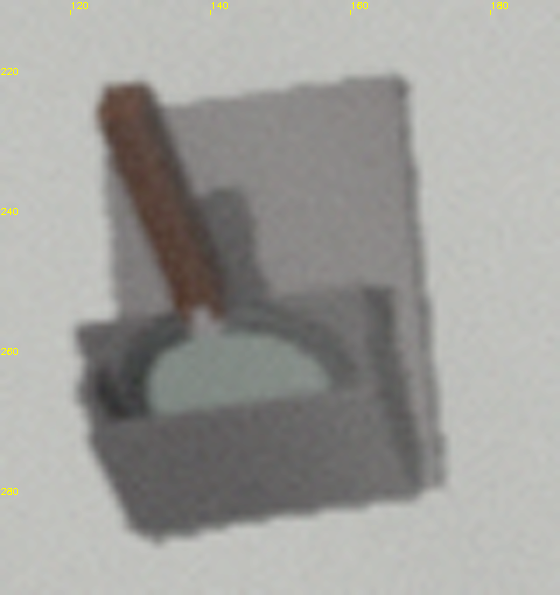

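View pics/zt3.png

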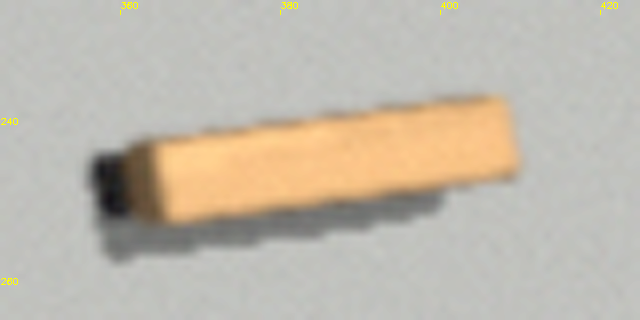

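View pics/zs1.png

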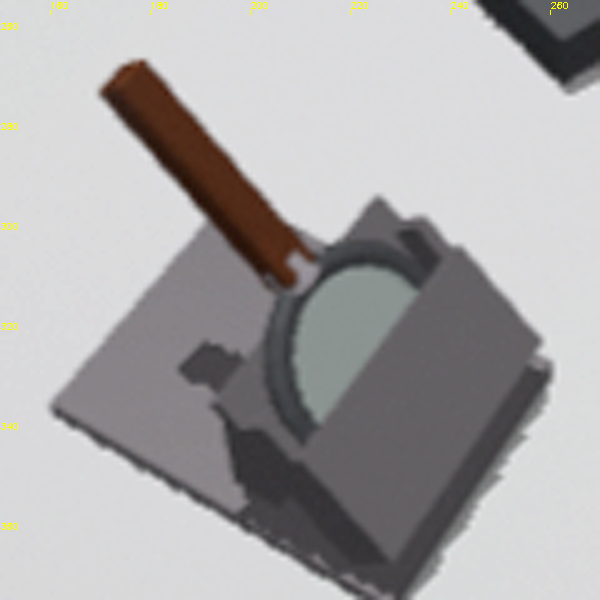

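View pics/zs2.png

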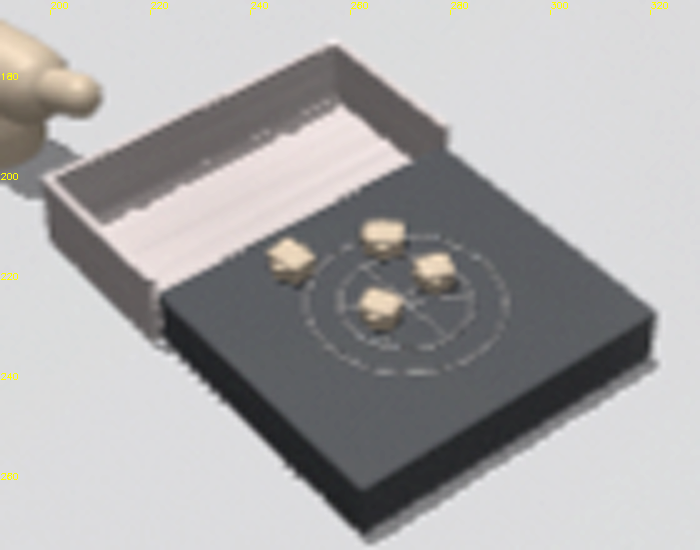

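View pics/zs3.png

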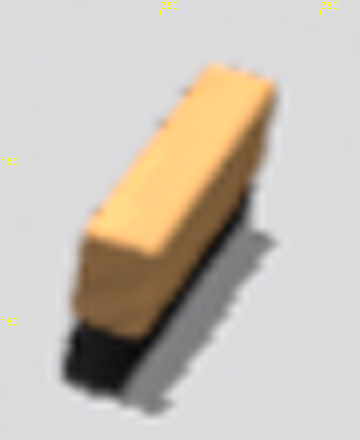

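```bash
cat > h.py <<'E'
import numpy as np, cv2, json
from scipy.spatial.transform import Rotation as Ro
from plant import bot, vision
C={n:{k:np.array(v) for k,v in vision.camera(n).items() if k!='color'} for n in('side','top')}
def ray(n,p):
    c=C[n]; d=c['R'].T@np.linalg.inv(c['mtx'])@np.array([p[0],p[1],1.]); return -c['R'].T@c['t'],d/np.linalg.norm(d)
def pl(n,p,z):
    o,d=ray(n,p); return o+d*(z-o[2])/d[2]
def tri(ps,pt):
    A=[];b=[]
    for n,p in(('side',ps),('top',pt)):
        o,d=ray(n,p);M=np.eye(3)-np.outer(d,d);A.append(M);b.append(M@o)
    x=np.linalg.solve(sum(A),sum(b)); 
    return x
def proj(n,X):
    c=C[n];u=c['mtx']@(c['R']@np.asarray(X)+c['t']);return u[:2]/u[2]
E
python3 - <<'E'
from h import *
np.set_printoptions(precision=4,suppress=True)
S=lambda k,o:(lambda x,y:(o[0]+x/k-.0,o[1]+y/k))
a=S(5,(190,165))
tabS=[pl('side',a(*p),.03)for p in((163,295),(365,490),(653,315),(445,155))]
print('tabS',np.array(tabS),np.mean(tabS,0))
b=S(5,(210,150))
tabT=[pl('top',b(*p),.03)for p in((97,195),(425,265),(357,548),(33,478))]
print('tabT',np.array(tabT),np.mean(tabT,0))
for T in(tabS,tabT): 
    for i in range(4): d=T[(i+1)%4]-T[i]; print(np.linalg.norm(d),np.degrees(np.arctan2(d[1],d[0])))
c=S(8,(345,225)); d=S(8,(340,140))
sT=[pl('top',c(*p),.058)for p in((155,145),(165,222),(520,175),(508,97))]
sS=[pl('side',d(*p),.058)for p in((88,232),(155,252),(275,88),(212,65))]
for T in(sT,sS):
    print('scr',np.array(T),np.mean(T,0))
    for i in range(4): e=T[(i+1)%4]-T[i]; print(np.linalg.norm(e),np.degrees(np.arctan2(e[1],e[0])))
t=S(7,(110,210)); s=S(5,(150,255))
print('st', pl('top',t(405,78),.008),pl('top',t(442,485),.008),pl('side',s(205,222),.008),pl('side',s(53,408),.008),pl('side',s(552,370),.008))
print('chips side',[pl('side',a(*p),.036)for p in((292,260),(384,238),(435,270),(382,307))])
E
```

```text
tabS [[ 0.605   0.0799  0.03  ]
 [ 0.4631  0.1157  0.03  ]
 [ 0.4231 -0.0436  0.03  ]
 [ 0.5609 -0.077   0.03  ]] [0.513  0.0187 0.03  ]
tabT [[ 0.6086  0.0783  0.03  ]
 [ 0.5692 -0.0884  0.03  ]
 [ 0.4285 -0.0494  0.03  ]
 [ 0.4662  0.1109  0.03  ]] [0.5181 0.0129 0.03  ]
0.14635275473148346 165.8449091870278
0.16425459815547597 -104.09256865288641
0.14181981224711307 -13.622888761497952
0.16299551968209589 74.31217223041946
0.17130475140517296 -103.28456958683682
0.14601721870135217 164.53283841311108
0.1647103683962128 76.77649855251873
0.1460904989121198 -12.879223395250325
scr [[ 0.464  -0.2506  0.058 ]
 [ 0.4409 -0.252   0.058 ]
 [ 0.4526 -0.3612  0.058 ]
 [ 0.4762 -0.3597  0.058 ]] [ 0.4584 -0.3059  0.058 ]
0.023104931355341907 -176.47421293185408
0.10985823373679428 -83.87516250246975
0.023583445023010935 3.6858670662316353
0.10981515903986792 96.37575571079468
scr [[ 0.4601 -0.2445  0.058 ]
 [ 0.4386 -0.2478  0.058 ]
 [ 0.4494 -0.3527  0.058 ]
 [ 0.4721 -0.3525  0.058 ]] [ 0.455  -0.2994  0.058 ]
0.021758298712828337 -171.22988609560701
0.10551065287402747 -84.12137329281892
0.022738428730831654 0.5967701687606656
0.1087052525375095 96.35894575470438
st [0.5315 0.2386 0.008 ] [0.3855 0.2219 0.008 ] [0.5298 0.2605 0.008 ] [0.5161 0.3524 0.008 ] [0.3826 0.2292 0.008 ]
chips side [array([0.5691, 0.0313, 0.036 ]), array([ 0.5448, -0.006 ,  0.036 ]), array([ 0.5136, -0.003 ,  0.036 ]), array([0.5183, 0.0308, 0.036 ])]
```

Run:
```python
from h import *
np.set_printoptions(precision=4,suppress=True)
S=lambda k,o:(lambda x,y:(o[0]+(x+.5)/k-.5,o[1]+(y+.5)/k-.5))
a=S(5,(190,165));b=S(5,(210,150));c=S(8,(345,225)); d=S(8,(340,140))
print('tab',np.mean([pl('side',a(*p),.03)for p in((163,295),(365,490),(653,315),(445,155))],0),np.mean([pl('top',b(*p),.03)for p in((97,195),(425,265),(357,548),(33,478))],0))
# tray outer top corners z=.04
tS=[pl('side',a(*p),.04)for p in((45,180),(335,43))]; tT=[pl('top',b(*p),.04)for p in((133,22),(466,98))]
print('tray',tS,tT)
print('scr',np.mean([pl('top',c(*p),.058)for p in((155,145),(165,222),(520,175),(508,97))],0),np.mean([pl('side',d(*p),.058)for p in((88,232),(155,252),(275,88),(212,65))],0))
# segmentation of orange
for n in('top','side'):
    im=cv2.imread(f'pics/{n}0.png').astype(int); m=((im[:,:,2]-im[:,:,0]>50)&(im[:,:,2]>90)).astype(np.uint8)
    k,l,st,ce=cv2.connectedComponentsWithStats(m)
    for i in range(1,k):
        if st[i,4]>15: print(n,st[i],ce[i])
t=S(7,(110,210)); s=S(5,(150,255))
print('st', pl('top',t(405,78),.008),pl('top',t(442,485),.008),pl('side',s(205,222),.008),pl('side',s(53,408),.008),pl('side',s(552,370),.008))
# handle: upper end face corners / lower end
print('hand end', tri(s(122,78),t(126,95)), 'low',tri(s(285,270),t(198,310)))
```

```text
tab [0.5145 0.0182 0.03  ] [0.5191 0.0138 0.03  ]
tray [array([0.6957, 0.0621, 0.04  ]), array([ 0.6523, -0.1058,  0.04  ])] [array([0.698 , 0.0596, 0.04  ]), array([ 0.6548, -0.1105,  0.04  ])]
scr [ 0.4595 -0.3049  0.058 ] [ 0.4568 -0.3004  0.058 ]
top [ 86  91  40  26 134] [106.0373 103.8507]
top [365 237  44  15 422] [386.3246 244.3863]
side [351 148  23  24 250] [362.236 159.812]
side [  0 261  62  18 212] [ 30.3585 269.1792]
st [0.5326 0.2397 0.008 ] [0.3866 0.223  0.008 ] [0.5311 0.2603 0.008 ] [0.5173 0.3523 0.008 ] [0.3837 0.229  0.008 ]
hand end [0.5169 0.2951 0.1381] low [0.451  0.2898 0.0796]
```

```bash
cat >> h.py <<'E'
def frame(ydir,zdir):
    y=np.array(ydir,float);y/=np.linalg.norm(y);z=np.array(zdir,float);z-=y*(z@y);z/=np.linalg.norm(z)
    return np.column_stack([np.cross(y,z),y,z])
def yaw(a): a=np.radians(a);return np.array([np.cos(a),np.sin(a),0])
def plan(p,M,half=True):
    s=bot.observe();q=s['ee_rot'];R0=Ro.from_quat(q[[1,2,3,0]]).as_matrix()
    c=[M]+([M@np.diag([-1,1,-1])] if half else [])
    np.set_printoptions(precision=4,suppress=True)
    print('t',s['time_s'],'pos',s['ee_pos'],'w',s['grip_width'],'F',s['contact_force'],'j',s['joints'])
    print('axes x,y,z rows\n',R0.T)
    for T in c:
        rv=Ro.from_matrix(R0.T@T).as_rotvec(degrees=True)
        print('rot',rv,np.linalg.norm(rv),'| lin cm, before rot',100*R0.T@(p-s['ee_pos']),'after rot',100*T.T@(p-s['ee_pos']))
E
python3 -c "
from h import *
plan(np.array([.458,-.303,.15]),frame([0,0,-1],yaw(6.2)))"
```

```text
t 0.4 pos [ 0.1595 -0.5001  0.2312] w 0.08502036330459734 F [-0.3101  0.72   -0.4939] j [-1.262   0.1259 -0.0398  1.4054 -0.      1.5708]
axes x,y,z rows
 [[-0.9527 -0.3039  0.    ]
 [-0.0001  0.0002 -1.    ]
 [ 0.3039 -0.9527 -0.0002]]
rot [  0.0104 -78.508   -0.0078] 78.50799228204264 | lin cm, before rot [-34.426    8.1192  -9.7071] after rot [-16.3729   8.1175  31.8014]
rot [  0.0082 101.492    0.011 ] 101.49200899784907 | lin cm, before rot [-34.426    8.1192  -9.7071] after rot [ 16.3729   8.1175 -31.8014]
```

Run:
```python
import h,pickle
pickle.dump(h.C,open('C.pkl','wb'))
s=open('h.py').read().split('\n')
s=['import pickle;C=pickle.load(open("C.pkl","rb"))' if l.startswith('C={') else l for l in s]
open('h.py','w').write('\n'.join(s))
```

Emit:
{"name": "servo_tool", "arguments": {
  "deltas": [
    {"rot": [0, -9.8, 0], "linear": [0, 0, 0], "fingers": 1},
    {"rot": [0, -9.8, 0], "linear": [0, 0, 0], "fingers": 1},
    {"rot": [0, -9.8, 0], "linear": [0, 0, 0], "fingers": 1},
    {"rot": [0, -9.8, 0], "linear": [0, 0, 0], "fingers": 1},
    {"rot": [0, -9.8, 0], "linear": [0, 0, 0], "fingers": 1},
    {"rot": [0, -9.8, 0], "linear": [0, 0, 0], "fingers": 1},
    {"rot": [0, -9.8, 0], "linear": [0, 0, 0], "fingers": 1},
    {"rot": [0, -9.8, 0], "linear": [0, 0, 0], "fingers": 1},
    {"rot": [0, 0, 0], "linear": [-2.7, 0, 5.3], "fingers": 1},
    {"rot": [0, 0, 0], "linear": [-2.7, 0, 5.3], "fingers": 1},
    {"rot": [0, 0, 0], "linear": [-2.7, 1, 5.3], "fingers": 1},
    {"rot": [0, 0, 0], "linear": [-2.7, 2, 5.3], "fingers": 1},
    {"rot": [0, 0, 0], "linear": [-2.7, 2, 5.3], "fingers": 1},
    {"rot": [0, 0, 0], "linear": [-2.7, 2, 5.3], "fingers": 1}
  ]
}}

```text
time_s: 2.25
ee_pos: [0.4521, -0.2939, 0.1634]
ee_rot: [-0.534, 0.535, -0.46, 0.465]
contact_force: [0.2, -0.8, 1.2]
grip_width: 0.0852
```

```bash
python3 -c "
from h import *
plan(np.array([.458,-.303,.08]),frame([0,0,-1],yaw(6.2)))
for n in('top','side'): cv2.imwrite('pics/%s1.png'%n,vision.camera(n)['color'][:,:,::-1])"
```

```text
t 2.25 pos [ 0.4521 -0.2939  0.1634] w 0.08522047151033191 F [ 0.1716 -0.7975  1.1624] j [-0.5751  0.1547 -0.1546  1.2545 -0.0024  0.8521]
axes x,y,z rows
 [[ 0.1431 -0.9897  0.0064]
 [ 0.0046 -0.0058 -1.    ]
 [ 0.9897  0.1431  0.0037]]
rot [-0.2198  2.0281  0.3636] 2.072091902154709 | lin cm, before rot [0.9351 8.3463 0.4269] after rot [0.9718 8.3385 0.4926]
rot [   0.5647 -177.9707    0.3414] 177.9719318047656 | lin cm, before rot [0.9351 8.3463 0.4269] after rot [-0.9718  8.3385 -0.4926]
```

View pics/side1.png

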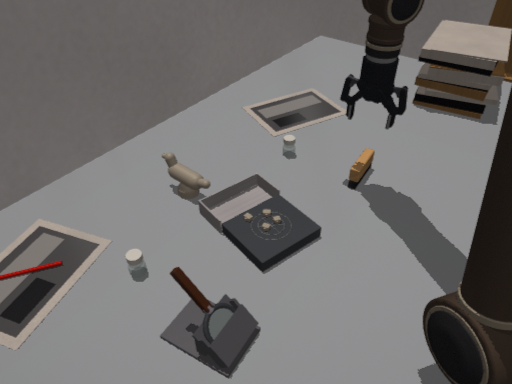

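View pics/top1.png

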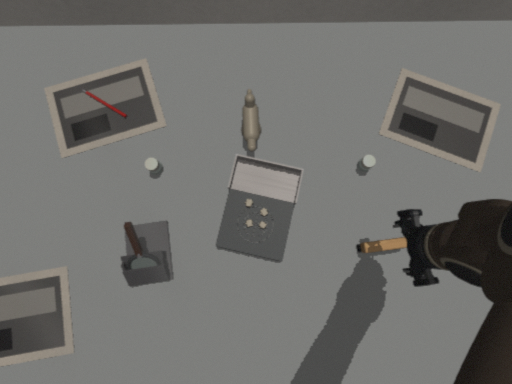

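The gripper hangs straight over the scraper (side view 375,100) with its jaws across the block. Descending.

Emit:
{"name": "servo_tool", "arguments": {
  "deltas": [
    {"rot": [-0.2, 2.0, 0.4], "linear": [0.9, 0, 0.4], "fingers": 1},
    {"rot": [0, 0, 0], "linear": [0, 3.5, 0], "fingers": 1},
    {"rot": [0, 0, 0], "linear": [0, 3.5, 0], "fingers": 1},
    {"rot": [0, 0, 0], "linear": [0, 3.0, 0], "fingers": 1},
    {"rot": [0, 0, 0], "linear": [0, 2.0, 0], "fingers": 1},
    {"rot": [0, 0, 0], "linear": [0, 0, 0], "fingers": 1}
  ]
}}

```text
time_s: 3.1
ee_pos: [0.4583, -0.3078, 0.0412]
ee_rot: [0.525, -0.523, 0.475, -0.475]
contact_force: [-0.9, -0.7, 0.8]
grip_width: 0.0853
```

```bash
python3 -c "
from h import *
plan(np.array([.458,-.303,.024]),frame([0,0,-1],yaw(6.2)))
c=vision.camera('side')['color'][:,:,::-1];cv2.imwrite('pics/side2.png',cv2.resize(c[60:230,280:450],None,fx=3.5,fy=3.5))"
```

```text
t 3.1 pos [ 0.4583 -0.3078  0.0412] w 0.08525027033540791 F [-0.8552 -0.731   0.831 ] j [-0.5922  0.2429 -0.3222  1.0048  0.0014  0.8802]
axes x,y,z rows
 [[ 0.0983 -0.9952 -0.0005]
 [ 0.0015  0.0006 -1.    ]
 [ 0.9952  0.0983  0.0015]]
rot [-0.0881 -0.5582 -0.0281] 0.5658544634963205 | lin cm, before rot [-0.4766  1.7193  0.0191] after rot [-0.4772  1.7191  0.0264]
rot [  0.044  179.4417  -0.138 ] 179.4417541582206 | lin cm, before rot [-0.4766  1.7193  0.0191] after rot [ 0.4772  1.7191 -0.0264]
```

View pics/side2.png

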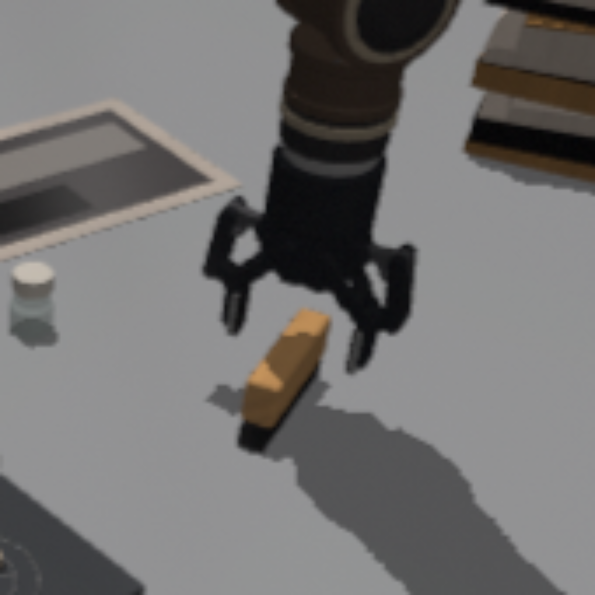

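The block lies between the open fingers, roughly centred along its length. I'll go the rest of the way down and close.

Emit:
{"name": "servo_tool", "arguments": {
  "deltas": [
    {"rot": [0, -0.5, 0], "linear": [-0.5, 0.9, 0], "fingers": 1},
    {"rot": [0, 0, 0], "linear": [0, 0.8, 0], "fingers": 1},
    {"rot": [0, 0, 0], "linear": [0, 0, 0], "fingers": 0},
    {"rot": [0, 0, 0], "linear": [0, 0, 0], "fingers": -1},
    {"rot": [0, 0, 0], "linear": [0, 0, 0], "fingers": -1},
    {"rot": [0, 0, 0], "linear": [0, 0, 0], "fingers": -1},
    {"rot": [0, 0, 0], "linear": [0, 0, 0], "fingers": -1},
    {"rot": [0, 0, 0], "linear": [0, 0, 0], "fingers": -1},
    {"rot": [0, 0, 0], "linear": [0, 0, 0], "fingers": -1}
  ]
}}

```text
time_s: 4.28
ee_pos: [0.4601, -0.305, 0.0278]
ee_rot: [0.527, -0.525, 0.47, -0.476]
contact_force: [0.5, -0.2, 0.7]
grip_width: 0.0251
```

```bash
python3 -c "
from h import *
plan(np.array([.458,-.303,.024]),frame([0,0,-1],yaw(6.2)))
c=vision.camera('side')['color'][:,:,::-1];cv2.imwrite('pics/side3.png',cv2.resize(c[60:230,280:450],None,fx=3.5,fy=3.5))"
```

```text
t 4.275 pos [ 0.4601 -0.305   0.0278] w 0.025118558911533192 F [ 0.4719 -0.2374  0.6797] j [-0.5859  0.2472 -0.3484  0.9669  0.0012  0.8786]
axes x,y,z rows
 [[ 0.106  -0.9944  0.0044]
 [ 0.0076 -0.0036 -1.    ]
 [ 0.9943  0.1061  0.0071]]
rot [-0.4082 -0.1125  0.2515] 0.49248616141344576 | lin cm, before rot [-0.2186  0.3796 -0.1931] after rot [-0.2173  0.3819 -0.1899]
rot [ -0.3949 179.8859  -0.6408] 179.88751870638185 | lin cm, before rot [-0.2186  0.3796 -0.1931] after rot [0.2173 0.3819 0.1899]
```

View pics/side3.png

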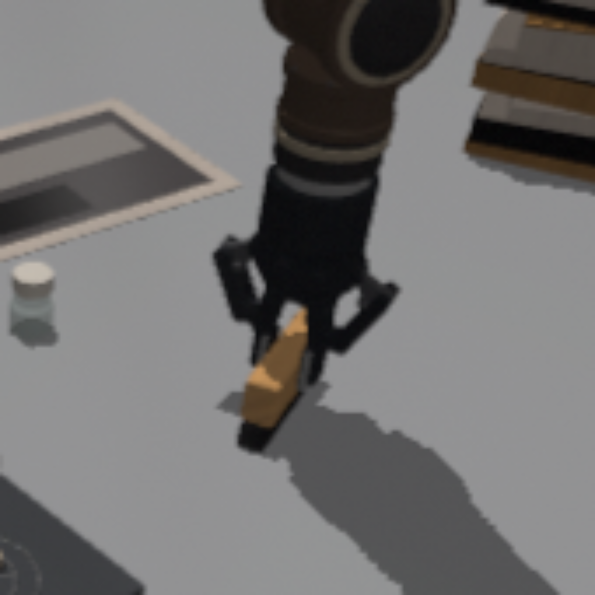

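The grip has the block (width 25 mm), which still stands flat. I'll lift it and measure how far to the start of the stroke.

Emit:
{"name": "servo_tool", "arguments": {
  "deltas": [
    {"rot": [0, 0, 0], "linear": [0, -2, 0], "fingers": -1},
    {"rot": [0, 0, 0], "linear": [0, -4, 0], "fingers": -1},
    {"rot": [0, 0, 0], "linear": [0, -4, 0], "fingers": -1},
    {"rot": [0, 0, 0], "linear": [0, 0, 0], "fingers": -1}
  ]
}}

```text
time_s: 4.82
ee_pos: [0.4581, -0.3037, 0.1285]
ee_rot: [0.527, -0.525, 0.472, -0.474]
contact_force: [-0.2, 0.1, -1.5]
grip_width: 0.0253
```

```bash
python3 -c "
from h import *
plan(np.array([.4598,.0307,.12]),frame([0,0,-1],yaw(-14.2)))"
```

```text
t 4.825 pos [ 0.4581 -0.3037  0.1285] w 0.025335751326832762 F [-0.159   0.0766 -1.4961] j [-0.5862  0.188  -0.1919  1.1871  0.0014  0.8784]
axes x,y,z rows
 [[ 0.106  -0.9944  0.0013]
 [ 0.0039 -0.0009 -1.    ]
 [ 0.9944  0.106   0.0038]]
rot [-0.2264 20.2838  0.0358] 20.28506591500627 | lin cm, before rot [-33.2368   0.817    3.7075] after rot [-32.4611   0.8464  -8.0414]
rot [   0.0504 -159.7159    0.3189] 159.71624269646478 | lin cm, before rot [-33.2368   0.817    3.7075] after rot [32.4611  0.8464  8.0414]
```

Emit:
{"name": "servo_tool", "arguments": {
  "deltas": [
    {"rot": [0, 10.1, 0], "linear": [0, 0, 0], "fingers": -1},
    {"rot": [0, 10.1, 0], "linear": [0, 0, 0], "fingers": -1},
    {"rot": [0, 0, 0], "linear": [-4, 0, -1], "fingers": -1},
    {"rot": [0, 0, 0], "linear": [-5, 0, -1.2], "fingers": -1},
    {"rot": [0, 0, 0], "linear": [-5, 0, -1.2], "fingers": -1},
    {"rot": [0, 0, 0], "linear": [-5, 0, -1.2], "fingers": -1},
    {"rot": [0, 0, 0], "linear": [-5, 0, -1.2], "fingers": -1},
    {"rot": [0, 0, 0], "linear": [-5, 0, -1.2], "fingers": -1},
    {"rot": [0, 0, 0], "linear": [-3, 0, -1], "fingers": -1},
    {"rot": [0, 0, 0], "linear": [0, 0, 0], "fingers": -1},
    {"rot": [0, 0, 0], "linear": [0, 0, 0], "fingers": -1}
  ]
}}

```text
time_s: 6.2
ee_pos: [0.456, 0.0365, 0.1135]
ee_rot: [0.428, -0.434, 0.565, -0.557]
contact_force: [0.6, -0.3, -1.3]
grip_width: 0.0254
```

```bash
python3 -c "
from h import *
plan(np.array([.4598,.0307,.0605]),frame([0,0,-1],yaw(-14.2)))"
```

```text
t 6.2 pos [0.456  0.0365 0.1135] w 0.025417403092414068 F [ 0.5765 -0.2684 -1.308 ] j [ 0.0769  0.0388 -0.3948  1.1513  0.0047  1.908 ]
axes x,y,z rows
 [[-0.2574 -0.9663  0.0003]
 [-0.0144  0.0036 -0.9999]
 [ 0.9662 -0.2574 -0.0148]]
rot [ 0.8492 -0.7168  0.0099] 1.1113856466844332 | lin cm, before rot [0.4642 5.2944 0.5928] after rot [0.472  5.3025 0.5084]
rot [ -0.0155 179.2782   1.3287] 179.28316514414902 | lin cm, before rot [0.4642 5.2944 0.5928] after rot [-0.472   5.3025 -0.5084]
```

Emit:
{"name": "servo_tool", "arguments": {
  "deltas": [
    {"rot": [0.8, -0.7, 0], "linear": [0.5, 1.0, 0.5], "fingers": -1},
    {"rot": [0, 0, 0], "linear": [0, 2.0, 0], "fingers": -1},
    {"rot": [0, 0, 0], "linear": [0, 1.0, 0], "fingers": -1},
    {"rot": [0, 0, 0], "linear": [0, 0, 0], "fingers": -1},
    {"rot": [0, 0, 0], "linear": [0, 0, 0], "fingers": -1}
  ]
}}

```text
time_s: 6.82
ee_pos: [0.4595, 0.0257, 0.0702]
ee_rot: [-0.433, 0.433, -0.559, 0.559]
contact_force: [-0.4, 1.0, -2.3]
grip_width: 0.0252
```

```bash
python3 -c "
from h import *
plan(np.array([.4598,.0307,.0605]),frame([0,0,-1],yaw(-14.2)))
c=vision.camera('side')['color'][:,:,::-1];cv2.imwrite('pics/side4.png',cv2.resize(c[100:290,170:360],None,fx=3,fy=3))
c=vision.camera('top')['color'][:,:,::-1];cv2.imwrite('pics/top4.png',cv2.resize(c[140:290,190:340],None,fx=3,fy=3))"
```

```text
t 6.825 pos [0.4595 0.0257 0.0702] w 0.02523446326886804 F [-0.3671  1.0235 -2.3097] j [ 0.0569  0.0584 -0.4732  1.0398 -0.0016  1.8804]
axes x,y,z rows
 [[-0.25   -0.9682  0.0017]
 [-0.0004 -0.0016 -1.    ]
 [ 0.9682 -0.25   -0.    ]]
rot [ 0.0019 -0.2802  0.0964] 0.29632968142845045 | lin cm, before rot [-0.4921  0.9707 -0.0993] after rot [-0.491   0.9715 -0.0969]
rot [ -0.1512 179.7197   0.003 ] 179.71979716926023 | lin cm, before rot [-0.4921  0.9707 -0.0993] after rot [0.491  0.9715 0.0969]
```

View pics/side4.png

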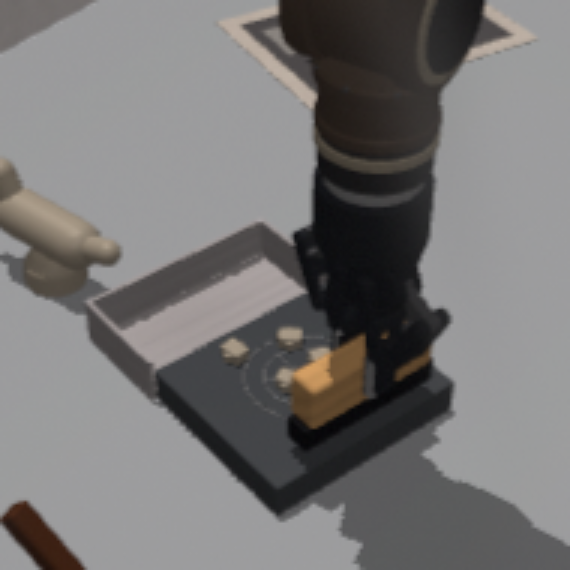

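View pics/top4.png

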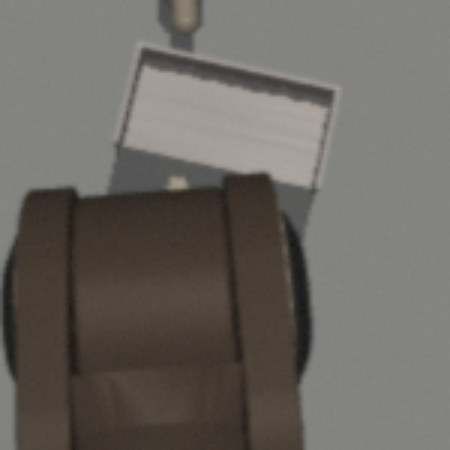

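```bash
python3 -c "
from h import *
c=np.array([.516,.0165]);e=yaw(-14.2)[:2];f=np.array([-e[1],e[0]])
for p,z in(((305,447),.0424),((289,426),.0424),((294,389),.1004),((432,352),.1004)):
    X=pl('side',(170+(p[0]+.5)/3-.5,100+(p[1]+.5)/3-.5),z)[:2]-c; print(X@e,X@f)
"
```

```text
-0.06422882370501057 0.05198076062203136
-0.04177143231980313 0.04814907840865287
-0.06036760238753557 0.05935672738108508
-0.09095528073310297 -0.03729026111312783
```

Block floats about 12 mm over the near part of the tablet, behind all chips (chips at 230–325, 335–380 in the side crop). I'll shift 5 mm towards tablet +y and lower it.

Emit:
{"name": "servo_tool", "arguments": {
  "deltas": [
    {"rot": [0, 0, 0], "linear": [-0.5, 0.6, 0], "fingers": -1},
    {"rot": [0, 0, 0], "linear": [0, 0.4, 0], "fingers": -1},
    {"rot": [0, 0, 0], "linear": [0, 0, 0], "fingers": -1},
    {"rot": [0, 0, 0], "linear": [0, 0, 0], "fingers": -1}
  ]
}}

```text
time_s: 7.42
ee_pos: [0.4617, 0.0315, 0.0605]
ee_rot: [-0.433, 0.433, -0.558, 0.559]
contact_force: [-0.0, 0.0, -1.7]
grip_width: 0.0253
```

```bash
python3 -c "
from h import *
plan(np.array([.516,.0165,.0592])+.105*yaw(-14.2),frame([0,0,-1],yaw(-14.2)),False)"
```

```text
t 7.425 pos [0.4617 0.0315 0.0605] w 0.02534901992759967 F [-0.0039  0.0302 -1.7256] j [ 0.0691  0.0682 -0.4852  1.0159 -0.0015  1.8914]
axes x,y,z rows
 [[-0.2489 -0.9685  0.001 ]
 [ 0.0015 -0.0014 -1.    ]
 [ 0.9685 -0.2489  0.0018]]
rot [-0.1046 -0.2101  0.0562] 0.24130823914214294 | lin cm, before rot [ 0.0642  0.1576 16.1358] after rot [ 0.1235  0.1281 16.1357]
```

Emit:
{"name": "servo_tool", "arguments": {
  "deltas": [
    {"rot": [0, 0, 0], "linear": [0, 0.13, 0.3], "fingers": -1},
    {"rot": [0, 0, 0], "linear": [0, 0, 0.8], "fingers": -1},
    {"rot": [0, 0, 0], "linear": [0, 0, 1.1], "fingers": -1},
    {"rot": [0, 0, 0], "linear": [0, 0, 1.1], "fingers": -1}
  ]
}}

```text
time_s: 7.92
ee_pos: [0.4958, 0.0228, 0.0595]
ee_rot: [-0.434, 0.433, -0.558, 0.56]
contact_force: [0.7, -0.4, -1.8]
grip_width: 0.0252
```

```bash
python3 -c "
from h import *
plan(np.array([.516,.0165,.0592])+.105*yaw(-14.2),frame([0,0,-1],yaw(-14.2)),False)"
```

```text
t 7.925 pos [0.4958 0.0228 0.0595] w 0.02522401577228001 F [ 0.679  -0.3883 -1.8358] j [ 0.0469  0.1293 -0.4189  1.0202 -0.0016  1.869 ]
axes x,y,z rows
 [[-0.2486 -0.9686  0.0008]
 [ 0.0025 -0.0015 -1.    ]
 [ 0.9686 -0.2486  0.0028]]
rot [-0.16   -0.1975  0.046 ] 0.2583154532307143 | lin cm, before rot [ 0.0704  0.0699 12.6139] after rot [ 0.1139  0.0346 12.6137]
```

Height holds and there is no drag. Continuing the stroke.

Emit:
{"name": "servo_tool", "arguments": {
  "deltas": [
    {"rot": [0, 0, 0], "linear": [0, 0.05, 1.1], "fingers": -1},
    {"rot": [0, 0, 0], "linear": [0, 0.02, 1.1], "fingers": -1},
    {"rot": [0, 0, 0], "linear": [0, 0.02, 1.1], "fingers": -1},
    {"rot": [0, 0, 0], "linear": [0, 0.02, 1.1], "fingers": -1},
    {"rot": [0, 0, 0], "linear": [0, 0.02, 1.1], "fingers": -1}
  ]
}}

```text
time_s: 8.55
ee_pos: [0.5533, 0.0079, 0.0579]
ee_rot: [-0.434, 0.433, -0.558, 0.56]
contact_force: [-0.9, 0.4, -0.3]
grip_width: 0.0255
```

```bash
python3 -c "
from h import *
plan(np.array([.516,.0165,.0592])+.105*yaw(-14.2),frame([0,0,-1],yaw(-14.2)),False)
c=vision.camera('side')['color'][:,:,::-1];cv2.imwrite('pics/side5.png',cv2.resize(c[100:290,170:360],None,fx=3,fy=3))"
```

```text
t 8.55 pos [0.5533 0.0079 0.0579] w 0.02549255781076773 F [-0.9395  0.3554 -0.263 ] j [ 0.015   0.2329 -0.296   1.04   -0.0015  1.8375]
axes x,y,z rows
 [[-0.2491 -0.9685  0.0009]
 [ 0.002  -0.0015 -1.    ]
 [ 0.9685 -0.2491  0.0023]]
rot [-0.1303 -0.2238  0.0537] 0.26444536696430876 | lin cm, before rot [ 0.0521 -0.1134  6.6714] after rot [ 0.0781 -0.1286  6.6709]
```

View pics/side5.png

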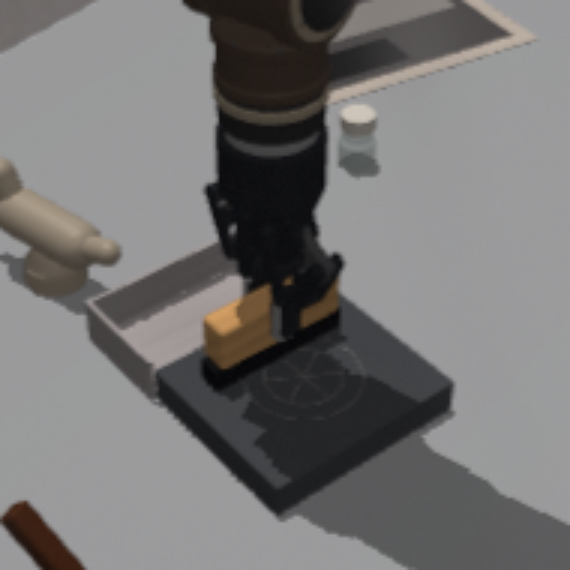

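No chip is left behind the block. I'll finish the stroke, about 1 mm higher.

Emit:
{"name": "servo_tool", "arguments": {
  "deltas": [
    {"rot": [0, 0, 0], "linear": [0, -0.1, 1.0], "fingers": -1},
    {"rot": [0, 0, 0], "linear": [0, 0, 1.1], "fingers": -1},
    {"rot": [0, 0, 0], "linear": [0, 0, 1.1], "fingers": -1},
    {"rot": [0, 0, 0], "linear": [0, 0, 1.1], "fingers": -1},
    {"rot": [0, 0, 0], "linear": [0, 0, 1.1], "fingers": -1},
    {"rot": [0, 0, 0], "linear": [0, 0, 0.8], "fingers": -1},
    {"rot": [0, 0, 0], "linear": [0, 0, 0], "fingers": -1},
    {"rot": [0, 0, 0], "linear": [0, 0, 0], "fingers": -1}
  ]
}}

```text
time_s: 9.6
ee_pos: [0.6192, -0.0091, 0.0589]
ee_rot: [-0.434, 0.433, -0.558, 0.56]
contact_force: [-0.2, 0.6, -2.3]
grip_width: 0.0251
```

Emit:
{"name": "servo_tool", "arguments": {
  "deltas": [
    {"rot": [0, 0, 0], "linear": [0, -2, 0], "fingers": -1},
    {"rot": [0, 0, 0], "linear": [0, -3, 0], "fingers": -1},
    {"rot": [0, 0, 0], "linear": [0, -3, 0], "fingers": -1},
    {"rot": [0, 0, 0], "linear": [0, 0, 0], "fingers": -1}
  ]
}}

```text
time_s: 10.1
ee_pos: [0.6169, -0.0085, 0.1402]
ee_rot: [-0.433, 0.434, -0.558, 0.559]
contact_force: [-0.1, 1.0, -1.7]
grip_width: 0.0252
```

```bash
python3 -c "
from h import *
plan(np.array([.44,-.29,.13]),frame([0,0,-1],yaw(6.2)),False)
c=vision.camera('side')['color'][:,:,::-1];cv2.imwrite('pics/side6.png',cv2.resize(c[100:290,170:360],None,fx=3,fy=3))"
```

```text
t 10.1 pos [ 0.6169 -0.0085  0.1402] w 0.025202851492353868 F [-0.115   1.0038 -1.709 ] j [-0.013   0.3124 -0.0054  1.2528 -0.0015  1.8093]
axes x,y,z rows
 [[-0.2489 -0.9685  0.0014]
 [ 0.0002 -0.0015 -1.    ]
 [ 0.9685 -0.2489  0.0005]]
rot [ -0.0162 -20.613    0.084 ] 20.61313404829734 | lin cm, before rot [ 31.6681   1.0557 -10.1282] after rot [ 26.0766   1.0173 -20.6286]
```

View pics/side6.png

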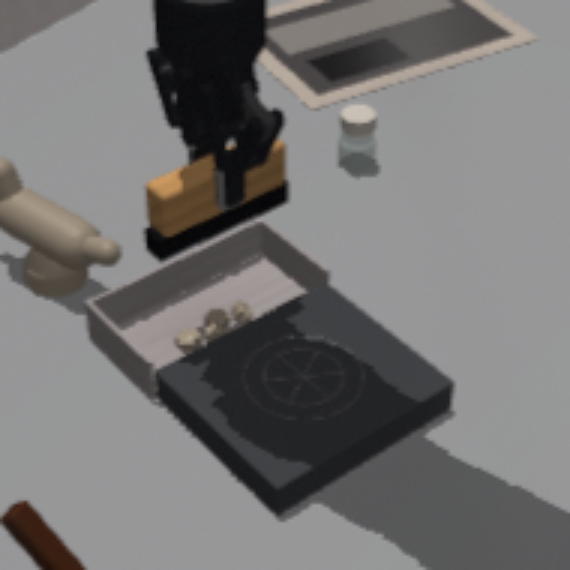

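Three chips show in the tray beside the tablet (side crop 190–245, 310–340), the fourth probably with them. I'll carry the block back, then check from above.

Emit:
{"name": "servo_tool", "arguments": {
  "deltas": [
    {"rot": [0, -10.2, 0], "linear": [0, 0, 0], "fingers": -1},
    {"rot": [0, -10.2, 0], "linear": [0, 0, 0], "fingers": -1},
    {"rot": [0, 0, 0], "linear": [2.5, 0, -2], "fingers": -1},
    {"rot": [0, 0, 0], "linear": [4, 0, -3.2], "fingers": -1},
    {"rot": [0, 0, 0], "linear": [4, 0, -3.2], "fingers": -1},
    {"rot": [0, 0, 0], "linear": [4, 0, -3.2], "fingers": -1},
    {"rot": [0, 0, 0], "linear": [4, 0, -3.2], "fingers": -1},
    {"rot": [0, 0, 0], "linear": [4, 0, -3.2], "fingers": -1},
    {"rot": [0, 0, 0], "linear": [3, 0, -2.4], "fingers": -1},
    {"rot": [0, 0, 0], "linear": [0, 0, 0], "fingers": -1},
    {"rot": [0, 0, 0], "linear": [0, 0, 0], "fingers": -1}
  ]
}}

```text
time_s: 11.52
ee_pos: [0.4287, -0.2892, 0.1192]
ee_rot: [-0.524, 0.534, -0.478, 0.461]
contact_force: [-0.0, -0.2, -2.5]
grip_width: 0.0251
```

```bash
python3 -c "
from h import *
plan(np.array([.44,-.29,.0283]),frame([0,0,-1],yaw(6.2)),False)
c=vision.camera('top')['color'][:,:,::-1];cv2.imwrite('pics/top7.png',cv2.resize(c[140:290,190:340],None,fx=4,fy=4))"
```

```text
t 11.525 pos [ 0.4287 -0.2892  0.1192] w 0.02507910015199106 F [-0.0255 -0.232  -2.5442] j [-0.588   0.1564 -0.251   1.1896 -0.0097  0.8636]
axes x,y,z rows
 [[ 0.1189 -0.9929 -0.0096]
 [-0.0271  0.0065 -0.9996]
 [ 0.9925  0.1192 -0.0262]]
rot [ 1.502   0.6385 -0.544 ] 1.7203651265203266 | lin cm, before rot [0.2994 9.0588 1.3486] after rot [0.1995 9.0934 1.1134]
```

View pics/top7.png

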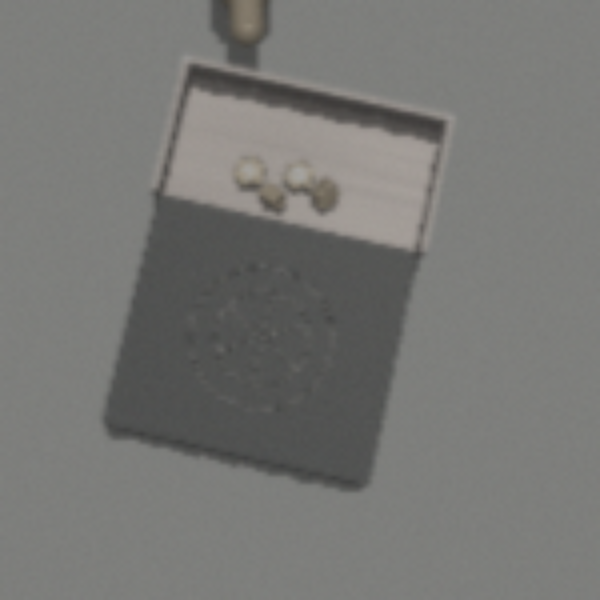

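All four chips lie in the tray (crop 250,172; 298,175; 272,197; 325,195) and the tablet is bare. Setting the block down.

Emit:
{"name": "servo_tool", "arguments": {
  "deltas": [
    {"rot": [1.5, 0.6, -0.5], "linear": [0.3, 2, 1.2], "fingers": -1},
    {"rot": [0, 0, 0], "linear": [0, 3, 0], "fingers": -1},
    {"rot": [0, 0, 0], "linear": [0, 2, 0], "fingers": -1},
    {"rot": [0, 0, 0], "linear": [0, 0, 0], "fingers": -1},
    {"rot": [0, 0, 0], "linear": [0, 0, 0], "fingers": -1}
  ]
}}

```text
time_s: 12.2
ee_pos: [0.4438, -0.2855, 0.0464]
ee_rot: [0.529, -0.528, 0.47, -0.469]
contact_force: [0.1, 0.8, -0.5]
grip_width: 0.0251
```

```bash
python3 -c "
from h import *
plan(np.array([.44,-.29,.0283]),frame([0,0,-1],yaw(6.2)),False)"
```

```text
t 12.2 pos [ 0.4438 -0.2855  0.0464] w 0.025106768579457678 F [ 0.0661  0.7571 -0.5253] j [-0.5726  0.1973 -0.3681  1.0059  0.0015  0.8804]
axes x,y,z rows
 [[ 0.1175 -0.9931 -0.0014]
 [ 0.0005  0.0015 -1.    ]
 [ 0.9931  0.1175  0.0006]]
rot [-0.036   0.5502 -0.0828] 0.5575488054362139 | lin cm, before rot [ 0.4007  1.8065 -0.4319] after rot [ 0.4022  1.8073 -0.4269]
```

Emit:
{"name": "servo_tool", "arguments": {
  "deltas": [
    {"rot": [0, 0, 0], "linear": [0, 1.0, 0], "fingers": -1},
    {"rot": [0, 0, 0], "linear": [0, 0.5, 0], "fingers": -1},
    {"rot": [0, 0, 0], "linear": [0, 0.2, 0], "fingers": -1},
    {"rot": [0, 0, 0], "linear": [0, 0, 0], "fingers": -1},
    {"rot": [0, 0, 0], "linear": [0, 0, 0], "fingers": -1}
  ]
}}

```text
time_s: 12.82
ee_pos: [0.4451, -0.286, 0.0302]
ee_rot: [0.529, -0.528, 0.469, -0.47]
contact_force: [-0.1, 0.0, -2.3]
grip_width: 0.0253
```

Emit:
{"name": "servo_tool", "arguments": {
  "deltas": [
    {"rot": [0, 0, 0], "linear": [0, 0.2, 0], "fingers": -1},
    {"rot": [0, 0, 0], "linear": [0, 0.05, 0], "fingers": -1},
    {"rot": [0, 0, 0], "linear": [0, 0, 0], "fingers": -1}
  ]
}}

```text
time_s: 13.2
ee_pos: [0.4453, -0.2862, 0.028]
ee_rot: [0.529, -0.528, 0.468, -0.471]
contact_force: [0.9, -0.8, -1.7]
grip_width: 0.0249
```

Within a fraction of a millimetre of the desk. Releasing and rising straight up.

Emit:
{"name": "servo_tool", "arguments": {
  "deltas": [
    {"rot": [0, 0, 0], "linear": [0, 0.03, 0], "fingers": -0.2},
    {"rot": [0, 0, 0], "linear": [0, 0, 0], "fingers": 0.3},
    {"rot": [0, 0, 0], "linear": [0, 0, 0], "fingers": 1},
    {"rot": [0, 0, 0], "linear": [0, 0, 0], "fingers": 1},
    {"rot": [0, 0, 0], "linear": [0, 0, 0], "fingers": 1},
    {"rot": [0, 0, 0], "linear": [0, 0, 0], "fingers": 1},
    {"rot": [0, 0, 0], "linear": [0, -2, 0], "fingers": 1},
    {"rot": [0, 0, 0], "linear": [0, -4, 0], "fingers": 1},
    {"rot": [0, 0, 0], "linear": [0, -5, 0], "fingers": 1},
    {"rot": [0, 0, 0], "linear": [0, -5, 0], "fingers": 1},
    {"rot": [0, 0, 0], "linear": [0, -5, 0], "fingers": 1},
    {"rot": [0, 0, 0], "linear": [0, -3, 0], "fingers": 1}
  ]
}}

```text
time_s: 14.7
ee_pos: [0.443, -0.2852, 0.2724]
ee_rot: [0.529, -0.528, 0.47, -0.469]
contact_force: [0.9, 0.3, -0.5]
grip_width: 0.0855
```

```bash
python3 -c "
from h import *
u=yaw(6.0);G=np.array([.4845,.2910,.111]);a=(u+[0,0,-1])/np.sqrt(2);ax=(u+[0,0,1])/np.sqrt(2)
T=G+.0187*a
M=frame(a,np.cross([0,0,1],u)); print('TCP target',T, 'pre',T-.12*a)
plan(T-.12*a,M)
np.set_printoptions(precision=1,suppress=True)
c=vision.camera('side')['color'][:,:,::-1];cv2.imwrite('pics/side8.png',c)"
```

```text
TCP target [0.49765046 0.29238217 0.0977771 ] pre [0.41326248 0.28351263 0.18262992]
t 14.7 pos [ 0.443  -0.2852  0.2724] w 0.08548275269622026 F [ 0.8548  0.2995 -0.4949] j [-0.5728  0.1349  0.0607  1.4981  0.0016  0.8799]
axes x,y,z rows
 [[ 0.1178 -0.993  -0.0021]
 [-0.0004  0.0021 -1.    ]
 [ 0.993   0.1178 -0.0001]]
rot [ 34.8011 -84.2546 -35.4491] 97.80897442544628 | lin cm, before rot [-56.8023   9.0981   3.7491] after rot [-4.2343  8.4627 56.8664]
rot [35.5641 85.5876 34.9141] 99.04056153898897 | lin cm, before rot [-56.8023   9.0981   3.7491] after rot [  4.2343   8.4627 -56.8664]
```

View pics/side8.png

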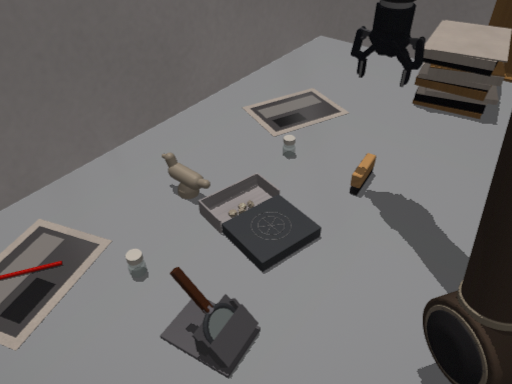

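The block stands upright at (363,173), well clear; the chips are in the tray. Now to the magnifier: first the yaw, then across at height.

Emit:
{"name": "servo_tool", "arguments": {
  "deltas": [
    {"rot": [0, -10, 0], "linear": [0, 0, 0], "fingers": 1},
    {"rot": [0, -10, 0], "linear": [0, 0, 0], "fingers": 1},
    {"rot": [0, -10, 0], "linear": [0, 0, 0], "fingers": 1},
    {"rot": [0, -10, 0], "linear": [0, 0, 0], "fingers": 1},
    {"rot": [0, -10, 0], "linear": [0, 0, 0], "fingers": 1},
    {"rot": [0, -10, 0], "linear": [0, 0, 0], "fingers": 1},
    {"rot": [0, -10, 0], "linear": [0, 0, 0], "fingers": 1},
    {"rot": [0, -10, 0], "linear": [0, 0, 0], "fingers": 1},
    {"rot": [0, -9, 0], "linear": [0, 0, 0], "fingers": 1}
  ]
}}

```text
time_s: 15.88
ee_pos: [0.444, -0.2858, 0.2757]
ee_rot: [-0.705, 0.706, 0.055, -0.052]
contact_force: [0.6, 0.6, -0.2]
grip_width: 0.0854
```

Emit:
{"name": "servo_tool", "arguments": {
  "deltas": [
    {"rot": [0, 0, 0], "linear": [0.2, 0, 3], "fingers": 1},
    {"rot": [0, 0, 0], "linear": [0.3, 0, 5], "fingers": 1},
    {"rot": [0, 0, 0], "linear": [0.3, 0, 5], "fingers": 1},
    {"rot": [0, 0, 0], "linear": [0.3, 0, 5], "fingers": 1},
    {"rot": [0, 0, 0], "linear": [0.3, 0, 5], "fingers": 1},
    {"rot": [0, 0, 0], "linear": [0.3, 0, 5], "fingers": 1},
    {"rot": [0, 0, 0], "linear": [0.3, 0, 5], "fingers": 1},
    {"rot": [0, 0, 0], "linear": [0.3, 0, 5], "fingers": 1},
    {"rot": [0, 0, 0], "linear": [0.3, 0, 5], "fingers": 1},
    {"rot": [0, 0, 0], "linear": [0.2, 0, 5], "fingers": 1},
    {"rot": [0, 0, 0], "linear": [0.2, 0, 4], "fingers": 1},
    {"rot": [0, 0, 0], "linear": [0, 0, 0], "fingers": 1}
  ]
}}

```text
time_s: 17.38
ee_pos: [0.3926, 0.2481, 0.2715]
ee_rot: [-0.705, 0.705, 0.055, -0.052]
contact_force: [0.5, -0.9, 0.1]
grip_width: 0.0856
```

```bash
cat > m.py <<'E'
from h import *
u=yaw(6.0);G=np.array([.4845,.2910,.111]);a=(u+[0,0,-1])/np.sqrt(2);ax=(u+[0,0,1])/np.sqrt(2)
T=G+.0187*a
M=frame(a,np.cross([0,0,1],u))
E
python3 -c "
from m import *
plan(T-.12*a,M,False)"
```

```text
t 17.375 pos [0.3926 0.2481 0.2715] w 0.08562491058130946 F [ 0.4991 -0.8692  0.1146] j [ 0.5652  0.0113 -0.0754  1.4799 -0.0025  0.4143]
axes x,y,z rows
 [[ 0.9886  0.1503  0.0049]
 [ 0.0049  0.0002 -1.    ]
 [-0.1503  0.9886 -0.0006]]
rot [ -1.0135   2.5174 -44.7132] 44.79543916391393 | lin cm, before rot [2.5292 8.8982 3.1913] after rot [-4.5715  7.9975  3.3016]
```

Emit:
{"name": "servo_tool", "arguments": {
  "deltas": [
    {"rot": [0, 2.5, 0], "linear": [2.5, 0, 3.2], "fingers": 1},
    {"rot": [0, 0, -9], "linear": [0, 0, 0], "fingers": 1},
    {"rot": [0, 0, -9], "linear": [0, 0, 0], "fingers": 1},
    {"rot": [0, 0, -9], "linear": [0, 0, 0], "fingers": 1},
    {"rot": [0, 0, -9], "linear": [0, 0, 0], "fingers": 1},
    {"rot": [0, 0, -9], "linear": [0, 0, 0], "fingers": 1},
    {"rot": [0, 0, 0], "linear": [0, 0, 0], "fingers": 1}
  ]
}}

```text
time_s: 18.25
ee_pos: [0.4162, 0.2793, 0.2611]
ee_rot: [0.66, -0.641, -0.309, -0.241]
contact_force: [-0.5, -0.0, -0.5]
grip_width: 0.0855
```

```bash
python3 -c "
from m import *
plan(T-.12*a,M,False)
c=vision.camera('side')['color'][:,:,::-1];cv2.imwrite('pics/side9.png',c)
c=vision.camera('top')['color'][:,:,::-1];cv2.imwrite('pics/top9.png',c)"
```

```text
t 18.25 pos [0.4162 0.2793 0.2611] w 0.08548464176582649 F [-0.517  -0.0234 -0.522 ] j [ 0.9045 -0.4049 -0.6744  0.6893 -0.5503  0.6229]
axes x,y,z rows
 [[ 0.6935  0.0775  0.7163]
 [ 0.7137  0.0618 -0.6977]
 [-0.0983  0.9951 -0.0125]]
rot [0.7565 0.257  0.7518] 1.0971317160518979 | lin cm, before rot [-5.7865  5.2926  0.5441] after rot [-5.7187  5.3747  0.4478]
```

View pics/side9.png

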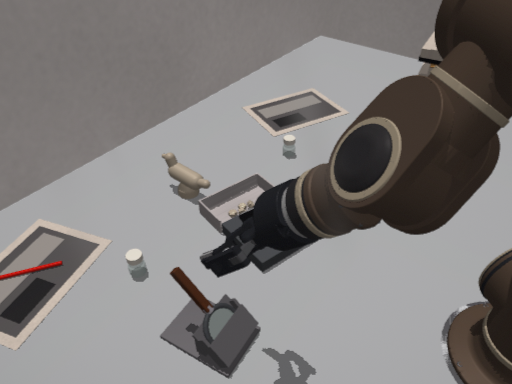

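View pics/top9.png

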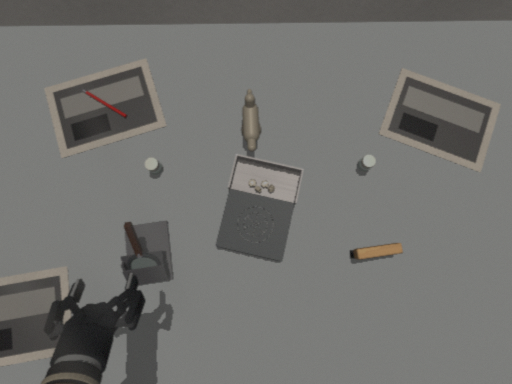

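The gripper is tilted behind and above the handle, with nothing near it. I'll measure the handle's axis from its brown mask in both views before closing in.

Run:
```python
from m import *
np.set_printoptions(precision=4,suppress=True)
pls=[];ends={}
for n,box in(('top',(115,215,155,262)),('side',(160,255,225,320))):
    im=cv2.imread(f'pics/{n}0.png').astype(int); x0,y0,x1,y1=box
    w=im[y0:y1,x0:x1]; m=((w[:,:,2]-w[:,:,0]>14)&(w[:,:,2]<130)).astype(np.uint8)
    k,l,st,ce=cv2.connectedComponentsWithStats(m); i=1+np.argmax(st[1:,4]); ys,xs=np.nonzero(l==i)
    P=np.c_[xs+x0,ys+y0].astype(float); c=P.mean(0); u,s,v=np.linalg.svd(P-c,full_matrices=False); d=v[0]; t=(P-c)@d
    ends[n]=(c+d*t.min(),c+d*t.max()); print(n,st[i],c,d,ends[n])
    o,r1=ray(n,ends[n][0]);_,r2=ray(n,ends[n][1]); N=np.cross(r1,r2);N/=np.linalg.norm(N);pls.append((N,o))
dr=np.cross(pls[0][0],pls[1][0]);dr/=np.linalg.norm(dr);dr*=np.sign(dr[2])
print('dir',dr,'yaw',np.degrees(np.arctan2(dr[1],dr[0])),'elev',np.degrees(np.arcsin(dr[2])))
A=np.array([pls[0][0],pls[1][0],dr])
p=np.linalg.solve(A,[pls[0][0]@pls[0][1],pls[1][0]@pls[1][1],dr@G]);print('axis pt nearest G',p,'off',p-G)
for n in ends: print(n,[ (proj(n,G+ax*(s-.088))) for s in(.038,.133)])
s=bot.observe();print('tcp proj',proj('side',s['ee_pos']),proj('top',s['ee_pos']))
```

```text
top [  9   8  16  32 165] [131.6242 237.8667] [0.3695 0.9292] (array([125.6161, 222.7551]), array([137.7604, 253.3001]))
side [ 10  12  43  45 537] [190.5866 288.6816] [0.655  0.7556] (array([173.2347, 268.6634]), array([209.1034, 310.0436]))
dir [0.7065 0.0817 0.703 ] yaw 6.596983286469597 elev 44.670175613109656
axis pt nearest G [0.4832 0.2928 0.1121] off [-0.0013  0.0018  0.0011]
top [array([139.1532, 254.0981]), array([127.2522, 223.4202])]
side [array([209.1973, 309.5609]), array([174.1441, 268.2963])]
tcp proj [217.2071 238.3238] [107.9655 271.5769]
```

```bash
sed -i 's/yaw(6.0);G=np.array(\[.*\]);a/yaw(6.5);G=np.array([.4832,.2928,.1120]);a/' m.py; python3 -c "
from m import *
plan(T-.08*a,M,False)"
```

```text
t 18.35 pos [0.4188 0.2815 0.2661] w 0.08486468569835118 F [0.7562 0.8535 0.3306] j [ 0.9025 -0.4015 -0.6638  0.6913 -0.5493  0.6231]
axes x,y,z rows
 [[ 0.6918  0.073   0.7184]
 [ 0.7156  0.0639 -0.6956]
 [-0.0967  0.9953 -0.008 ]]
rot [ 0.9989 -0.3384  0.9222] 1.4009898090854627 | lin cm, before rot [-6.4366  9.2712  0.5151] after rot [-6.2838  9.3814  0.3901]
```

Emit:
{"name": "servo_tool", "arguments": {
  "deltas": [
    {"rot": [1.0, -0.3, 0.9], "linear": [-2, 1, 0.2], "fingers": 1},
    {"rot": [0, 0, 0], "linear": [-2.2, 2, 0.2], "fingers": 1},
    {"rot": [0, 0, 0], "linear": [-2.0, 3, 0], "fingers": 1},
    {"rot": [0, 0, 0], "linear": [0, 2, 0], "fingers": 1},
    {"rot": [0, 0, 0], "linear": [0, 0, 0], "fingers": 1},
    {"rot": [0, 0, 0], "linear": [0, 0, 0], "fingers": 1}
  ]
}}

```text
time_s: 19.1
ee_pos: [0.4426, 0.2929, 0.1781]
ee_rot: [0.67, -0.634, -0.303, -0.238]
contact_force: [-0.1, 0.5, -0.9]
grip_width: 0.0854
```

```bash
python3 -c "
from m import *
plan(T-.00*a,M,False)
c=vision.camera('side')['color'][:,:,::-1];cv2.imwrite('pics/side10.png',cv2.resize(c[180:370,120:310],None,fx=3,fy=3))"
```

```text
t 19.1 pos [0.4426 0.2929 0.1781] w 0.08541077851576503 F [-0.0912  0.4691 -0.895 ] j [ 0.8529 -0.3207 -0.8111  0.4407 -0.4961  0.5859]
axes x,y,z rows
 [[ 0.7026  0.0653  0.7086]
 [ 0.7039  0.0823 -0.7055]
 [-0.1044  0.9945  0.0119]]
rot [-0.1204 -0.8424  0.1256] 0.8601560128455843 | lin cm, before rot [-1.8321  9.3928 -0.516 ] after rot [-1.8187  9.3978 -0.4694]
```

View pics/side10.png

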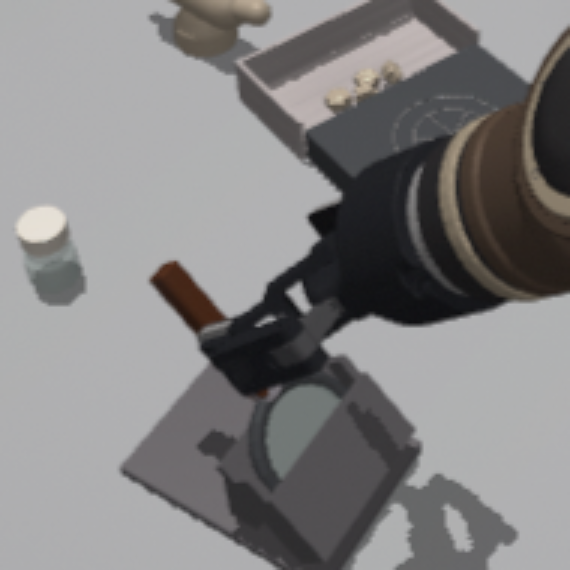

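Emit:
{"name": "servo_tool", "arguments": {
  "deltas": [
    {"rot": [-0.1, -0.8, 0.1], "linear": [-1.8, 1, -0.5], "fingers": 1},
    {"rot": [0, 0, 0], "linear": [0, 3, 0], "fingers": 1},
    {"rot": [0, 0, 0], "linear": [0, 2, 0], "fingers": 1},
    {"rot": [0, 0, 0], "linear": [0, 0, 0], "fingers": 1}
  ]
}}

```text
time_s: 19.65
ee_pos: [0.4751, 0.2948, 0.1288]
ee_rot: [0.669, -0.634, -0.309, -0.236]
contact_force: [-0.1, 0.6, 0.4]
grip_width: 0.0854
```

```bash
python3 -c "
from m import *
plan(T-.00*a,M,False)"
```

```text
t 19.65 pos [0.4751 0.2948 0.1288] w 0.08537038394235547 F [-0.1301  0.5593  0.3561] j [ 0.791  -0.2309 -0.8772  0.2533 -0.4573  0.517 ]
axes x,y,z rows
 [[ 0.6986  0.0756  0.7116]
 [ 0.7063  0.0863 -0.7026]
 [-0.1146  0.9934  0.0069]]
rot [-0.3344 -0.2252  0.3624] 0.5420905126319244 | lin cm, before rot [-0.6572  3.6114 -0.317 ] after rot [-0.6355  3.6172 -0.2933]
```

Emit:
{"name": "servo_tool", "arguments": {
  "deltas": [
    {"rot": [-0.3, -0.2, 0.3], "linear": [-0.6, 1, -0.3], "fingers": 1},
    {"rot": [0, 0, 0], "linear": [0, 1.5, 0], "fingers": 1},
    {"rot": [0, 0, 0], "linear": [0, 0.8, 0], "fingers": 1},
    {"rot": [0, 0, 0], "linear": [0, 0, 0], "fingers": 1},
    {"rot": [0, 0, 0], "linear": [0, 0, 0], "fingers": 1}
  ]
}}

```text
time_s: 20.27
ee_pos: [0.4949, 0.2953, 0.1036]
ee_rot: [0.668, -0.635, -0.308, -0.234]
contact_force: [-0.3, -0.1, 0.8]
grip_width: 0.0854
```

```bash
python3 -c "
from m import *
plan(T-.00*a,M,False)
c=vision.camera('side')['color'][:,:,::-1];cv2.imwrite('pics/side11.png',cv2.resize(c[200:350,130:280],None,fx=4,fy=4))
c=vision.camera('top')['color'][:,:,::-1];cv2.imwrite('pics/top11.png',cv2.resize(c[190:310,80:200],None,fx=4,fy=4))"
```

```text
t 20.275 pos [0.4949 0.2953 0.1036] w 0.08539543633356209 F [-0.2706 -0.1368  0.7511] j [ 0.7569 -0.1683 -0.8945  0.1653 -0.4372  0.4865]
axes x,y,z rows
 [[ 0.7004  0.0789  0.7094]
 [ 0.7045  0.0831 -0.7048]
 [-0.1146  0.9934  0.0026]]
rot [-0.1607 -0.0487  0.1866] 0.2510293299978542 | lin cm, before rot [-0.2484  0.4363 -0.1219] after rot [-0.2471  0.4374 -0.1205]
```

View pics/side11.png

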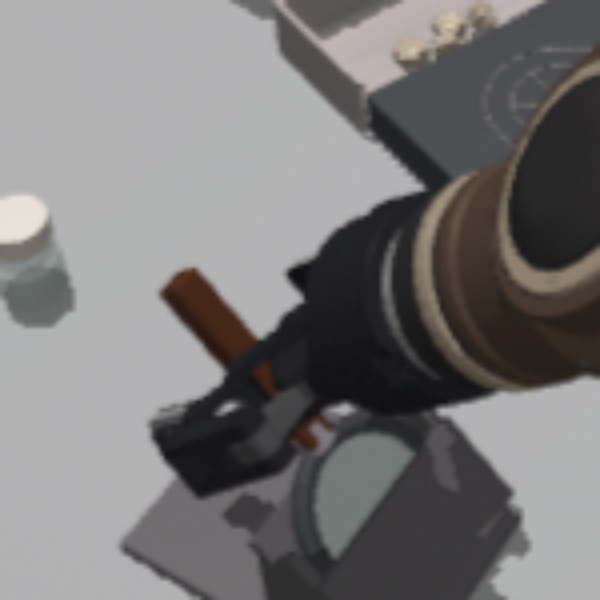

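View pics/top11.png

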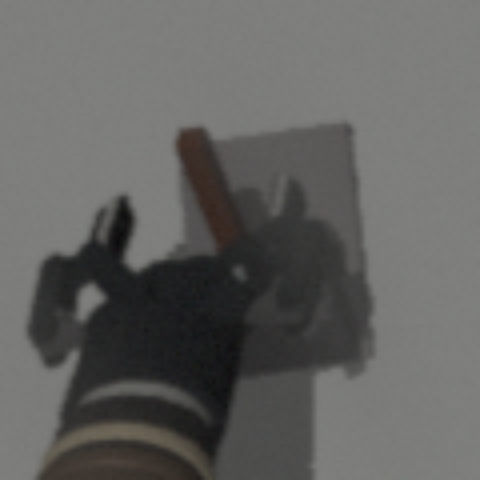

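The handle lies between the open fingers (side crop: finger at 215,450, handle 270,390; top crop: tips at 120,215 and 285,190, handle in the middle). Last few mm, then close.

Emit:
{"name": "servo_tool", "arguments": {
  "deltas": [
    {"rot": [0, 0, 0], "linear": [-0.2, 0.5, -0.1], "fingers": 1},
    {"rot": [0, 0, 0], "linear": [0, 0, 0], "fingers": 0.3},
    {"rot": [0, 0, 0], "linear": [0, 0, 0], "fingers": -0.3},
    {"rot": [0, 0, 0], "linear": [0, 0, 0], "fingers": -1},
    {"rot": [0, 0, 0], "linear": [0, 0, 0], "fingers": -1},
    {"rot": [0, 0, 0], "linear": [0, 0, 0], "fingers": -1},
    {"rot": [0, 0, 0], "linear": [0, 0, 0], "fingers": -1},
    {"rot": [0, 0, 0], "linear": [0, 0, 0], "fingers": -1}
  ]
}}

```text
time_s: 21.38
ee_pos: [0.4971, 0.2948, 0.0991]
ee_rot: [0.668, -0.635, -0.309, -0.234]
contact_force: [-0.2, -0.0, 1.5]
grip_width: 0.0148
```

```bash
python3 -c "
from m import *
plan(T+.06*ax,M,False)"
```

```text
t 21.375 pos [0.4971 0.2948 0.0991] w 0.014834327381737554 F [-0.1748 -0.0281  1.4567] j [ 0.7518 -0.1604 -0.9012  0.1476 -0.4336  0.4817]
axes x,y,z rows
 [[ 0.6998  0.0788  0.71  ]
 [ 0.705   0.084  -0.7042]
 [-0.1151  0.9933  0.0032]]
rot [-0.2083 -0.0549  0.2357] 0.3192426344350232 | lin cm, before rot [ 5.9222 -0.0096 -0.035 ] after rot [ 5.9221 -0.0338 -0.0408]
```

Gripped (14.8 mm on the 16 mm handle). Drawing it out along its axis, watching the force.

Emit:
{"name": "servo_tool", "arguments": {
  "deltas": [
    {"rot": [0, 0, 0], "linear": [0.5, 0, 0], "fingers": -1},
    {"rot": [0, 0, 0], "linear": [0.8, 0, 0], "fingers": -1},
    {"rot": [0, 0, 0], "linear": [0.8, 0, 0], "fingers": -1}
  ]
}}

```text
time_s: 21.75
ee_pos: [0.5113, 0.296, 0.113]
ee_rot: [0.668, -0.636, -0.308, -0.233]
contact_force: [-0.5, -0.4, -1.4]
grip_width: 0.0146
```

Emit:
{"name": "servo_tool", "arguments": {
  "deltas": [
    {"rot": [0, 0, 0], "linear": [1, 0, 0], "fingers": -1},
    {"rot": [0, 0, 0], "linear": [1, 0, 0], "fingers": -1},
    {"rot": [0, 0, 0], "linear": [1, 0, 0], "fingers": -1},
    {"rot": [0, 0, 0], "linear": [1, 0, 0], "fingers": -1},
    {"rot": [0, 0, 0], "linear": [1, 0, 0], "fingers": -1},
    {"rot": [0, 0, 0], "linear": [1, 0, 0], "fingers": -1},
    {"rot": [0, 0, 0], "linear": [0, 0, 0], "fingers": -1}
  ]
}}

```text
time_s: 22.62
ee_pos: [0.5584, 0.3015, 0.1607]
ee_rot: [0.668, -0.635, -0.308, -0.234]
contact_force: [0.2, -0.2, -2.0]
grip_width: 0.0149
```

```bash
python3 -c "
from m import *
plan(T+.06*ax,M,False)
c=vision.camera('side')['color'][:,:,::-1];cv2.imwrite('pics/side12.png',cv2.resize(c[180:370,100:290],None,fx=3,fy=3))"
```

```text
t 22.625 pos [0.5584 0.3015 0.1607] w 0.014941453845648232 F [ 0.1546 -0.1631 -1.9554] j [ 0.6691 -0.1275 -0.7278  0.2609 -0.3811  0.4128]
axes x,y,z rows
 [[ 0.6999  0.0787  0.7099]
 [ 0.705   0.0834 -0.7043]
 [-0.1146  0.9934  0.0029]]
rot [-0.1727 -0.0586  0.2293] 0.29297622830706266 | lin cm, before rot [-2.7934 -0.0492 -0.0117] after rot [-2.7936 -0.038  -0.009 ]
```

View pics/side12.png

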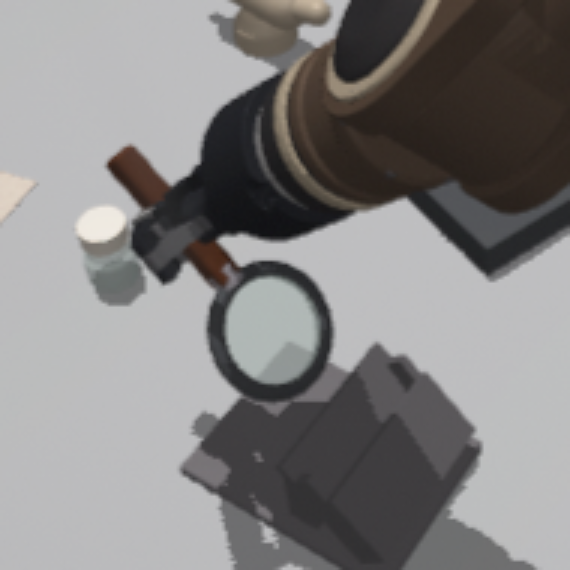

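The magnifier is free of the stand (lens at 270,330 in the crop, clear above it). I'll raise it, then turn it level.

Emit:
{"name": "servo_tool", "arguments": {
  "deltas": [
    {"rot": [0, 0, 0], "linear": [1.5, -1.5, 0], "fingers": -1},
    {"rot": [0, 0, 0], "linear": [2, -2, 0], "fingers": -1},
    {"rot": [0, 0, 0], "linear": [1.5, -1.5, 0], "fingers": -1},
    {"rot": [0, 0, 5], "linear": [0, 0, 0], "fingers": -1},
    {"rot": [0, 0, 8], "linear": [0, 0, 0], "fingers": -1},
    {"rot": [0, 0, 8], "linear": [0, 0, 0], "fingers": -1},
    {"rot": [0, 0, 8], "linear": [0, 0, 0], "fingers": -1},
    {"rot": [0, 0, 8], "linear": [0, 0, 0], "fingers": -1},
    {"rot": [0, 0, 5], "linear": [0, 0, 0], "fingers": -1},
    {"rot": [0, 0, 0], "linear": [0, 0, 0], "fingers": -1}
  ]
}}

```text
time_s: 23.92
ee_pos: [0.5533, 0.2998, 0.2265]
ee_rot: [0.706, -0.706, -0.051, 0.032]
contact_force: [-0.5, 0.7, -1.1]
grip_width: 0.0149
```

```bash
cat > f.py <<'E'
from h import *
M2=frame([0,0,-1],yaw(96.5)); L=np.array([.516,.0165,.13]); T2=L+.088*yaw(6.5)+np.array([0,0,-.0187])
E
python3 -c "
from f import *
plan(T2+[0,0,.07],M2,False)"
```

```text
t 23.925 pos [0.5533 0.2998 0.2265] w 0.01490976679094903 F [-0.4521  0.7479 -1.0791] j [ 0.5016  0.308   0.1771  1.4165 -0.0108  0.3844]
axes x,y,z rows
 [[ 0.9928  0.1168  0.0258]
 [ 0.0258  0.0018 -0.9997]
 [-0.1168  0.9932 -0.0012]]
rot [0.0682 0.2098 1.4788] 1.4952151411010022 | lin cm, before rot [  1.6671   4.5952 -27.7259] after rot [  1.8863   4.5163 -27.7248]
```

Emit:
{"name": "servo_tool", "arguments": {
  "deltas": [
    {"rot": [0, 0, 1.5], "linear": [0, 0, 0], "fingers": -1},
    {"rot": [0, 0, 0], "linear": [0.2, 0, -2.5], "fingers": -1},
    {"rot": [0, 0, 0], "linear": [0.3, 0, -4], "fingers": -1},
    {"rot": [0, 0, 0], "linear": [0.3, 0, -4], "fingers": -1},
    {"rot": [0, 0, 0], "linear": [0.3, 0, -4], "fingers": -1},
    {"rot": [0, 0, 0], "linear": [0.3, 0, -4], "fingers": -1},
    {"rot": [0, 0, 0], "linear": [0.3, 0, -4], "fingers": -1},
    {"rot": [0, 0, 0], "linear": [0.2, 0, -3], "fingers": -1},
    {"rot": [0, 0, 0], "linear": [0, 0, -1.5], "fingers": -1},
    {"rot": [0, 0, 0], "linear": [0, 0, 0], "fingers": -1},
    {"rot": [0, 0, 0], "linear": [0, 0, 0], "fingers": -1}
  ]
}}

```text
time_s: 25.3
ee_pos: [0.5998, 0.03, 0.2295]
ee_rot: [-0.705, 0.706, 0.047, -0.042]
contact_force: [0.6, -0.6, -1.2]
grip_width: 0.0148
```

```bash
python3 -c "
from f import *
plan(T2,M2,False)
c=vision.camera('side')['color'][:,:,::-1];cv2.imwrite('pics/side13.png',cv2.resize(c[90:290,150:350],None,fx=3,fy=3))
c=vision.camera('top')['color'][:,:,::-1];cv2.imwrite('pics/top13.png',c)"
```

```text
t 25.3 pos [0.5998 0.03   0.2295] w 0.014768290707891082 F [ 0.5654 -0.5507 -1.1596] j [ 0.0502  0.2645  0.1263  1.4243 -0.0005 -0.0757]
axes x,y,z rows
 [[ 0.9921  0.1255  0.0083]
 [ 0.0083 -0.0001 -1.    ]
 [-0.1255  0.9921 -0.0012]]
rot [0.063  0.7124 0.4738] 0.8578904036170772 | lin cm, before rot [ 0.2163 11.8244 -0.3818] after rot [ 0.3189 11.8218 -0.3914]
```

View pics/side13.png

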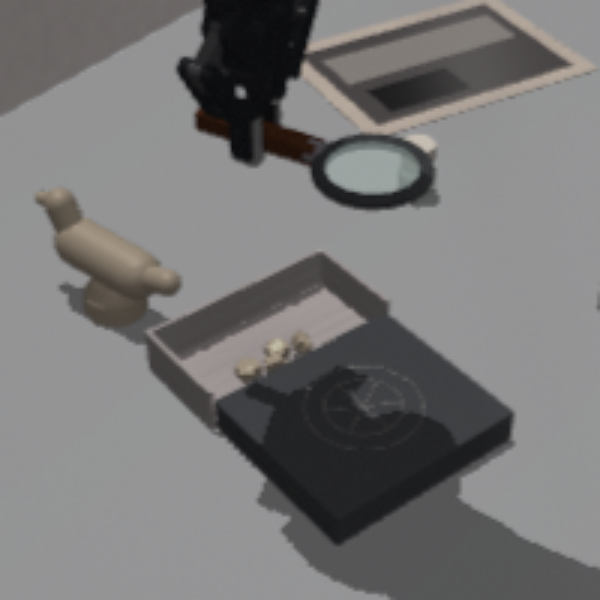

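View pics/top13.png

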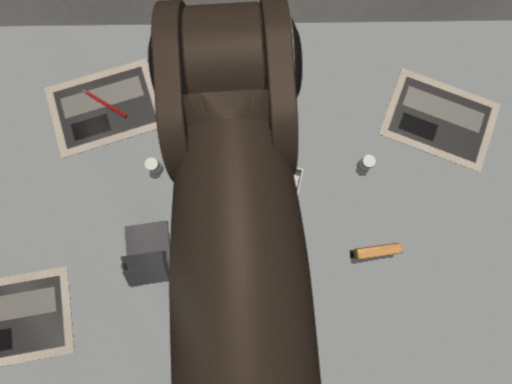

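The lens is level and whole over the tablet in the side crop (372,170), the handle firm. I'll lower it to height.

Emit:
{"name": "servo_tool", "arguments": {
  "deltas": [
    {"rot": [0, 0.7, 0.4], "linear": [0.3, 2, -0.4], "fingers": -1},
    {"rot": [0, 0, 0], "linear": [0, 3, 0], "fingers": -1},
    {"rot": [0, 0, 0], "linear": [0, 3, 0], "fingers": -1},
    {"rot": [0, 0, 0], "linear": [0, 2, 0], "fingers": -1},
    {"rot": [0, 0, 0], "linear": [0, 0.7, 0], "fingers": -1},
    {"rot": [0, 0, 0], "linear": [0, 0, 0], "fingers": -1},
    {"rot": [0, 0, 0], "linear": [0, 0, 0], "fingers": -1}
  ]
}}

```text
time_s: 26.28
ee_pos: [0.6031, 0.0292, 0.1129]
ee_rot: [-0.706, 0.706, 0.04, -0.043]
contact_force: [-0.2, -0.3, -0.4]
grip_width: 0.0147
```

```bash
python3 -c "
from f import *
plan(T2,M2,False)
c=vision.camera('side')['color'][:,:,::-1];cv2.imwrite('pics/side14r.png',c);cv2.imwrite('pics/side14.png',cv2.resize(c[140:270,180:330],None,fx=5,fy=5)[:600])
"
```

```text
t 26.275 pos [0.6031 0.0292 0.1129] w 0.014680946787332871 F [-0.2104 -0.3348 -0.41  ] j [ 0.0489  0.3004 -0.0821  1.1923 -0.0011 -0.0676]
axes x,y,z rows
 [[ 0.9932  0.1162 -0.0041]
 [-0.004  -0.0013 -1.    ]
 [-0.1162  0.9932 -0.0008]]
rot [ 0.0488  0.1743 -0.2355] 0.2970167019339919 | lin cm, before rot [-0.0016  0.1581 -0.2724] after rot [-0.0014  0.1579 -0.2725]
```

View pics/side14.png

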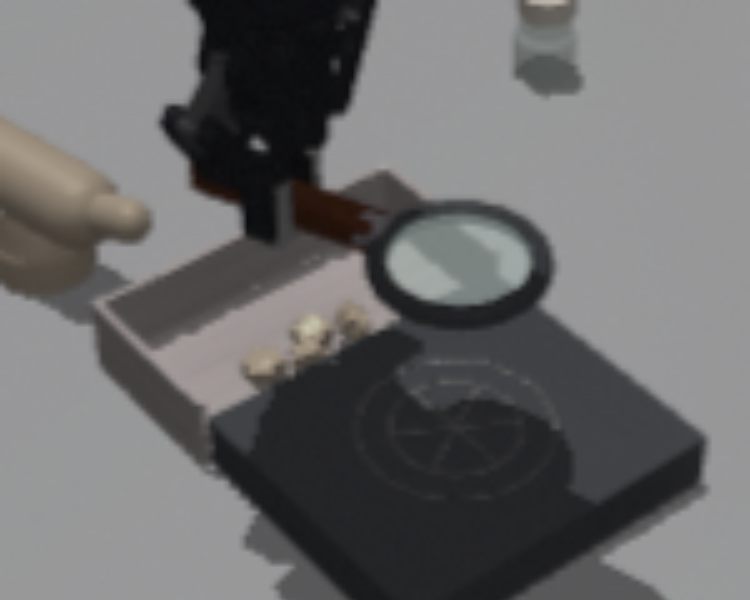

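Run:
```python
from f import *
np.set_printoptions(precision=4,suppress=True)
im=cv2.imread('pics/side14r.png'); g=cv2.cvtColor(im,cv2.COLOR_BGR2HSV)
# dark rim outer contour by dark mask in box
x0,y0,x1,y1=252,178,293,208
w=im[y0:y1,x0:x1].max(2); 
for th in(55,65,75):
    m=(w<th).astype(np.uint8); k,l,st,ce=cv2.connectedComponentsWithStats(m); i=1+np.argmax(st[1:,4])
    # glass = hole
    cs,h=cv2.findContours((l==i).astype(np.uint8),cv2.RETR_CCOMP,cv2.CHAIN_APPROX_NONE)
    for c,hh in zip(cs,h[0]):
        if len(c)>25:
            e=cv2.fitEllipse(c); print(th,'hole' if hh[3]>=0 else 'outer',np.array(e[0])+[x0,y0],e[1],e[2])
s=bot.observe();R=Ro.from_quat(s['ee_rot'][[1,2,3,0]]).as_matrix()
ctr=s['ee_pos']-.0187*R[:,1]-.088*R[:,0]; print('pred lens',ctr,proj('side',ctr))
def cir(r,ctr,tilt=0):
    t=np.linspace(0,2*np.pi,60); X=ctr+r*(np.cos(t)[:,None]*R[:,0]+np.sin(t)[:,None]*R[:,2])
    return cv2.fitEllipse(np.array([proj('side',x) for x in X],np.float32))
print('level lens outer',cir(.04,ctr),'inner',cir(.0325,ctr))
print('lens from px on z=.13',pl('side',(271.6,192.1),ctr[2]),'rings on .03',pl('side',(271,225.5),.03))
```

```text
55 outer [271.0448 192.3819] (23.702228546142578, 34.046939849853516) 92.7032470703125
65 outer [270.3837 191.9811] (24.360925674438477, 36.3826904296875) 99.88776397705078
75 outer [269.6109 194.2005] (30.31299591064453, 44.059329986572266) 103.83190155029297
75 hole [271.36   191.3601] (19.657793045043945, 30.724136352539062) 89.36087799072266
pred lens [0.5159 0.019  0.1321] [271.0366 190.8018]
level lens outer ((271.0647888183594, 191.2192840576172), (24.375059127807617, 38.32378387451172), 90.74114227294922) inner ((271.0552062988281, 191.0773162841797), (19.796842575073242, 31.131839752197266), 90.73987579345703)
lens from px on z=.13 [0.5124 0.0217 0.1321] rings on .03 [0.5155 0.0172 0.03  ]
```

Emit:
{"name": "servo_tool", "arguments": {
  "deltas": [
    {"rot": [0, 0, -0.2], "linear": [0.1, 0.15, -0.25], "fingers": -1},
    {"rot": [0, 0, 0], "linear": [0, 0, 0], "fingers": -1},
    {"rot": [0, 0, 0], "linear": [0, 0, 0], "fingers": -1},
    {"rot": [0, 0, 0], "linear": [0, 0, 0], "fingers": -1}
  ]
}}

```text
time_s: 26.82
ee_pos: [0.6057, 0.0265, 0.1135]
ee_rot: [-0.706, 0.706, 0.042, -0.04]
contact_force: [-0.3, 0.2, -0.9]
grip_width: 0.0149
```

```bash
python3 -c "
from f import *
plan(T2,M2,False)
c=vision.camera('side')['color'][:,:,::-1];cv2.imwrite('pics/side15.png',c)
"
```

```text
t 26.825 pos [0.6057 0.0265 0.1135] w 0.014900418639451555 F [-0.2742  0.1654 -0.9314] j [ 0.0442  0.2985 -0.0833  1.1854 -0.0009 -0.072 ]
axes x,y,z rows
 [[ 0.9933  0.1159  0.0034]
 [ 0.0035 -0.0007 -1.    ]
 [-0.1159  0.9933 -0.0011]]
rot [0.0633 0.1568 0.1969] 0.2595424586439613 | lin cm, before rot [-0.2298  0.2161  0.019 ] after rot [-0.2291  0.2169  0.0181]
```

View pics/side15.png

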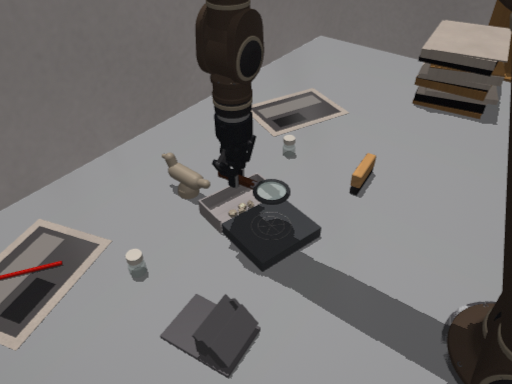

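The lens (272,190) is level over the ring centre (272,226), within about 3 mm. The jars and bird haven't moved, the block is upright and the stand is empty. Handing in.

```bash
python3 -c "
from plant import ticket,bot
print(ticket.job_done()); print(bot.observe()['time_s'])"
```

```text
the job is handed in; nothing more can be done
None
the job is handed in; nothing more can be done
```

I swept all four chips into the tray in one stroke of the scraper block. I then set the block upright on the desk, well clear of the tablet and tray. After that I drew the magnifier about 87 mm out of its stand, turned it level, and handed in with the arm still holding it over the tablet.

**Time and forces:** the job took about 27 of the 58 s. Outside forces stayed within about 3 N at every check.

**Chips:** the top view after the sweep showed all four in the tray and the tablet bare.

**Magnifier:** the arm's own reading put the lens centre about 10.2 cm above the face and within about 3 mm of the middle, level to about 0.3°. A side-camera fit taken just before the last 2–3 mm nudge put it within about 6 mm of the middle. At the end only the side view was usable, because the arm hid the tablet from the top camera.

**Bystanders:** in the last side view the two jars and the bird stood where they began.

**Disagreement:** the two cameras differed by about 3–6 mm on positions, so I used averages. No check failed.

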